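# Clip cordless probes inside a machine control box

### The job

Turn both red quarter-turn fasteners to unlocked and swing the control box's panel upright. Then clip every probe lying on the bench to the post of its own colour in the box: squeeze its two finger plates to push the hook out, lower it flat on the floor with the post between nose and hook, and let go so that the spring hook holds the post. Finally swing the panel fully shut and turn both fasteners back to locked to keep the dust out, leaving the other things on the bench alone.

Things in the scene. Friction and masses are not known exactly. Their poses are not given: they have to be found in the camera images.
- control_box: Blue control box fixed on the bench, 240 x 216 x 94 mm (x, y, z of its own frame), turned up to 0.15 rad. Origin: centre of its underside. Floor 4 mm, walls 6 mm thick, 90 mm deep inside. The panel is its lid, hinged along the -y side; the posts stand on its floor towards +x; a row of relays, 36 mm tall, fills the innermost 30 mm along the -x wall.
- panel (a joint): Hinge of the aluminium access panel, 240 x 216 x 8 mm, 0.35 kg, lying on the box walls: 0 = shut, grows as its +y edge is lifted (positive turn about the box's x axis), limit 1.9 rad. Stiff hinge: stays at whatever angle it is left; lifting it at the handle takes about 5 N. While a fastener is locked its cam blocks the panel.
- panel_hinge (a point): Point on the hinge line at mid length: on the box's -y side at the height of the wall tops (94 mm over the bench); its frame turns with the panel: x along the hinge line, y towards the handle edge, z out of the panel's outer face.
- panel_handle (a point): Middle of the black handle bar on the panel: round bar 12 mm thick, 72 mm long over its ends, parallel to the hinge line, its centre line 45 mm above the panel's outer face; 190 mm from the hinge line and 53 mm above the hinge height when shut. The panel's free edge is 26 mm beyond the bar.
- near_fastener (a joint): Quarter-turn fastener of the panel at x = -88 mm in the box's frame: 0 = locked (red wing parallel to the hinge line), 1.571 rad = fully unlocked (wing at right angles to it). Grows counter-clockwise seen from above. Light friction (0.06 N m), stays where it is left; the cam is clear of its catch beyond about 1.2 rad.
- near_wing (a point): Gripping point of that fastener's red wing, on its turning axis: wing 36 mm long, 12 mm thick, 32 mm tall, on a round neck 18 mm tall; this point is 38 mm above the panel's face and 12 mm below the wing's top. Its x axis runs along the wing and turns with it.
- far_fastener (a joint): Quarter-turn fastener of the panel at x = +88 mm in the box's frame: 0 = locked (red wing parallel to the hinge line), 1.571 rad = fully unlocked (wing at right angles to it). Grows counter-clockwise seen from above. Light friction (0.06 N m), stays where it is left; the cam is clear of its catch beyond about 1.2 rad.
- far_wing (a point): Gripping point of that fastener's red wing, on its turning axis: wing 36 mm long, 12 mm thick, 32 mm tall, on a round neck 18 mm tall; this point is 38 mm above the panel's face and 12 mm below the wing's top. Its x axis runs along the wing and turns with it.
- red_probe: Loose red cordless grabber probe, 0.13 kg, lying on its flat underside, hook forward (+x). Origin: underside, 40 mm behind the nose face. Body 28 mm wide, 38 mm tall, x = -28 to +40 mm. On top a red finger plate, 26 mm wide, up to z = 76 mm, front face at x = 0. Behind it the white plunger plate, as wide and tall, rear face at x = -52 mm relaxed, -36 mm pressed. May be absent.
- red_plunger (a joint): Travel of the red probe's plunger and hook: 0 = relaxed, 0.016 m = pressed by pinching its two plates together above z = 40 mm (spring 6 to 9 N); about 0.008 m with a post caught. The hook's stem leaves the nose at z = 31 to 37 mm and ends in a plate 18 mm wide, 5 mm thick, reaching down to z = 6 mm; gap from nose face to hook plate 2 mm relaxed, 18 mm pressed.
- red_post: Fixed red post standing on the box floor, on a flat red 70 x 30 mm patch: 10 mm in diameter, 26 mm tall. Origin: centre of its foot, on the box floor. The three posts stand in a row along the box's y, 55 mm apart, in any order of colours.
- blue_probe: Loose blue cordless grabber probe, 0.13 kg, lying on its flat underside, hook forward (+x). Origin: underside, 40 mm behind the nose face. Body 28 mm wide, 38 mm tall, x = -28 to +40 mm. On top a blue finger plate, 26 mm wide, up to z = 76 mm, front face at x = 0. Behind it the white plunger plate, as wide and tall, rear face at x = -52 mm relaxed, -36 mm pressed. May be absent.
- blue_plunger (a joint): Travel of the blue probe's plunger and hook: 0 = relaxed, 0.016 m = pressed by pinching its two plates together above z = 40 mm (spring 6 to 9 N); about 0.008 m with a post caught. The hook's stem leaves the nose at z = 31 to 37 mm and ends in a plate 18 mm wide, 5 mm thick, reaching down to z = 6 mm; gap from nose face to hook plate 2 mm relaxed, 18 mm pressed.
- blue_post: Fixed blue post standing on the box floor, on a flat blue 70 x 30 mm patch: 10 mm in diameter, 26 mm tall. Origin: centre of its foot, on the box floor. The three posts stand in a row along the box's y, 55 mm apart, in any order of colours.
- yellow_probe: Loose yellow cordless grabber probe, 0.13 kg, lying on its flat underside, hook forward (+x). Origin: underside, 40 mm behind the nose face. Body 28 mm wide, 38 mm tall, x = -28 to +40 mm. On top a yellow finger plate, 26 mm wide, up to z = 76 mm, front face at x = 0. Behind it the white plunger plate, as wide and tall, rear face at x = -52 mm relaxed, -36 mm pressed. May be absent.
- yellow_plunger (a joint): Travel of the yellow probe's plunger and hook: 0 = relaxed, 0.016 m = pressed by pinching its two plates together above z = 40 mm (spring 6 to 9 N); about 0.008 m with a post caught. The hook's stem leaves the nose at z = 31 to 37 mm and ends in a plate 18 mm wide, 5 mm thick, reaching down to z = 6 mm; gap from nose face to hook plate 2 mm relaxed, 18 mm pressed.
- yellow_post: Fixed yellow post standing on the box floor, on a flat yellow 70 x 30 mm patch: 10 mm in diameter, 26 mm tall. Origin: centre of its foot, on the box floor. The three posts stand in a row along the box's y, 55 mm apart, in any order of colours.
- offcut: Loose dark wood offcut, 60 x 110 x 35 mm. Bystander, origin at the centre of its underside.
- glue_bottle: Loose yellow glue bottle, 60 mm in diameter, 160 mm tall. Bystander, origin at the centre of its underside.
- sanding_block: Loose green sanding block, 110 x 65 x 30 mm. Bystander, origin at the centre of its underside.
- mug: Loose white mug, 80 mm in diameter, 95 mm tall. Bystander, origin at the centre of its underside.
- screwdriver: Loose orange screwdriver, 190 mm long, lying flat. Bystander, origin within its length.
- pencil: Loose yellow carpenter's pencil, 170 x 9 x 8 mm. Bystander, origin at the centre of its underside.
Things that resemble listed ones, but are neither listed nor needed, are in the scene too. Of the things that look like the red_probe, the largest one is meant. There is more than one size of the blue_probe; the job needs the larger.

How it is judged:
By the outcome, as a careful person would: the job done as asked, in the order asked, and still so for the second after the job is handed in, with the robot touching nothing.
Of red_probe, blue_probe, yellow_probe only 2 to 3 are there at a start; the rules pass over those that are not, and their reading is None.
At some moment in a run one of red_probe, blue_probe, yellow_probe may be knocked a few centimetres aside while the robot is not near it.
It also fails if it takes over 210 s, if anything falls off the work surface, if the arm or the gripper's body presses on something with over 40 N, if the wrist force passes 120 N, or if a joint passes its speed limit or range.

### The arm

A 7-joint arm with a two-finger parallel gripper is mounted at the origin on the work surface. World frame = base frame: x ahead of the robot, y to its left, z up, the work surface at z = 0. Lengths are in mm, angles in rad, forces in N, time in s.
With the tool pointing down it reaches from about 400 to 875 mm from the base axis. Payload 19.3 kg.
Tool frame: the origin (TCP) lies on the centre line of the jaws, within the pads' length; the fingertips stand 25 mm ahead of it and the grasp point (between the pads) lies 6 mm ahead of it; z points along the fingers, y is the line along which they close (so a half turn about z gives the same grasp; the last joint's range is limited). The gripper opens to 85 mm and grips with 20 to 120 N. Pads are 22 mm wide; open, the fingers measure 114 mm over their backs; the gripper's body (76 mm by 85 mm) begins 54 mm behind the grasp point. The pads swing forward as they close: fully open they stand 13 mm farther back than shut.
Start: joints at [1.126, 0.521, -0.036, 1.599, 0.021, 1.021, -0.113], TCP at [228.776, -581.616, 256.291] pointing down, gripper open.
Joint ranges: [-2.91, 2.91], [-0.3, 2.13], [-1.5, 1.42], [0.17, 2.43], [-1.26, 4.41], [0.16, 1.93], [-2.52, 2.52]. Speed limits (rad/s): [1.89, 1.89, 2.39, 2.39, 3.01, 3.01, 3.01].

### API

Orientations are given as a unit quaternion [x, y, z, w].
In Python, from bench import manip, grab_frame, camera_info, spotter gives the robot as it stands.
- The arm moves only by the tool servo_tool, never from a script. Its argument "commands" is a list of rows, each an object of numbers: "x", "y", "z": the shift along the tool's x, y, z scaled (see below); "rx", "ry", "rz": the turn, a rotation vector about the tool's x, y, z scaled (see below); "hand": the opening, from 0 (shut) to 1 (fully open). A call has 1 to 12 rows; each row shifts and turns the commanded pose from where the row before left it, along the tool's axes as they then stand; what a row does not reach is not made up. The controller multiplies each number of a shift by 200 mm and each number of a turn by 45 degrees. A row lasts 1/8 s, in which the tool goes at most 62.5 mm and 10.7 degrees, less where a joint would pass 70% of its speed; a pose out of reach is approached as far as the arm can. A call with a number of a shift or a turn outside -1 to 1 is refused whole. A call with a gripper value outside its range is refused whole. The fingers move at their own pace and stop on an object; the grip force is fixed at half the most. Time passes only in rows, so rows that do not move let the fingers close. It gives the time, the measured TCP pose, the force, the opening and the grip force at its end, in the units of the state.
- manip.get_state(): the state, without advancing time (a new reading comes with each control period).
- grab_frame(name): name is "scene" or "side" or "wrist"; returns the picture (480x640x3 uint8, red, green, blue); there is no depth.
- camera_info(name): a dict with "camera_matrix" (3x3 intrinsics, pixels), "world_to_cam" (4x4, takes a point from world to camera coordinates); the wrist camera has in their place "hand_eye" (4x4, takes a point from camera to tool coordinates, whose origin is the TCP and whose axes are the flange's). Camera axes: x right, y down, z forward; pixel columns grow to the right and rows downward; lengths in mm; the calibration is good to about 2 mm. A picture is of the moment at which its call begins: read the wrist's pose just before it. camera_info takes no time and is no camera call.
- manip.job_done(): hands the job in; it is judged then, once.
Trained networks look in the newest picture that a camera, given by its name, has taken for a name from the list of things; names that differ only in an ending like _2 or _b are one class to them, and where a whole thing is asked for, a point or a joint stands for the part that bears it (a point fixed in the world has none). Each returns a list of dicts, best first, with "confidence" (0 to 1); they miss things now and then, are a little off and sometimes report something else, mostly with a low value. They report only what shows in the picture. A call takes as long as a camera call. They do not tell look-alikes from the thing itself.
- spotter.look_for(camera, label): "rect" ([left, top, width, height] in pixels, round what is visible of it).
- spotter.outline_of(camera, label): "mask" (480x640 bool, what is visible of it) and "rect" ([left, top, width, height] in pixels, round what is visible of it).
The state is a dict: "t": time; "qpos": joint angles; "joint_vel": joint speeds; "effort": joint torques, N m; "ee_pos": TCP position; "ee_rot": TCP orientation; "force": force on the tool from outside, world axes, zero at the start; "moment": the same for the moment, N m; "gripper_width": finger opening in mm; "grip_force": force on a finger pad.
Only numpy, scipy, OpenCV 4.12 (cv2) and the standard library are available. Lean on these libraries where they do the work, as an engineer would, in place of code of your own. Each camera call takes 0.05 s, during which the arm holds its last target. There are 200 camera calls.

## Working session

There is one attempt and no reset: what is moved stays moved. The work goes in short steps, Python scripts to look and compute and a tool call to move; the robot and the scene stay as the last step left them, time stands still between calls to the robot, and variables do not carry over. Pictures are saved under pics/ and viewed, at most 14 in all, crops included, and the job is handed in when it is done.

Besides the shell and the picture viewer there is one more tool, called after "Emit:" as name(argument=value, ...), one argument or row to a line, values as JSON. servo_tool: Moves the arm, as the interface text tells. Its arguments: {"type":"object","properties":{"commands":{"type":"array"}},"required":["commands"]}

```bash
ls; mkdir -p pics
python3 - <<'E'
from bench import manip, grab_frame, camera_info, spotter
import cv2,numpy as np
s=manip.get_state();print(s)
for c in ("scene","side"):
    cv2.imwrite(f"pics/{c}0.png",grab_frame(c)[:,:,::-1]);i=camera_info(c);print(c,np.round(i["camera_matrix"],1).tolist(),np.round(i["world_to_cam"],3).tolist())
print(camera_info("wrist"))
E
```

```text
pics
{'t': 0.0, 'qpos': array([ 1.12579054,  0.52200677, -0.03632649,  1.60002979,  0.02118498,
        1.02107418, -0.11280196]), 'joint_vel': array([ 1.16338095e-04, -7.10014205e-05, -3.43876313e-04,  2.19031442e-03,
       -3.25464504e-03, -1.24341972e-05,  1.75972975e-04]), 'effort': array([-1.31603443e-03, -9.27121782e+01,  1.97945751e+00, -3.69927800e+01,
        1.77168933e-02,  8.31677404e-03,  2.31260617e-05]), 'ee_pos': array([ 228.66191897, -581.32960201,  255.72242487]), 'ee_rot': array([ 9.82493131e-01,  1.86297951e-01, -1.39079023e-04, -5.49520585e-04]), 'force': array([-0.20128836,  0.91310979,  1.37462038]), 'moment': array([ 0.00086548,  0.00807285, -0.01423356]), 'grip_force': 0.0, 'gripper_width': 85.00524200385729}
scene [[505.4, 0.0, 320.7], [0.0, 505.4, 237.8], [0.0, 0.0, 1.0]] [[0.618, 0.786, 0.001, -324.942], [0.585, -0.459, -0.669, -237.373], [-0.526, 0.414, -0.743, 1361.59], [0.0, 0.0, 0.0, 1.0]]
side [[625.2, 0.0, 312.1], [0.0, 625.2, 249.9], [0.0, 0.0, 1.0]] [[-0.946, -0.325, 0.016, 526.965], [-0.222, 0.608, -0.762, 211.714], [0.238, -0.724, -0.647, 1189.118], [0.0, 0.0, 0.0, 1.0]]
{'camera_matrix': array([[390.42853941,   0.        , 324.82020842],
       [  0.        , 390.42853941, 241.11683645],
       [  0.        ,   0.        ,   1.        ]]), 'hand_eye': array([[ 1.83179244e-04, -9.61336166e-01, -2.75377454e-01,
         6.95294324e+01],
       [ 9.99999969e-01,  2.22664948e-04, -1.12124756e-04,
         1.67887157e-01],
       [ 1.69106490e-04, -2.75377424e-01,  9.61336177e-01,
        -1.17783011e+02],
       [ 0.00000000e+00,  0.00000000e+00,  0.00000000e+00,
         1.00000000e+00]])}
```

View pics/scene0.png

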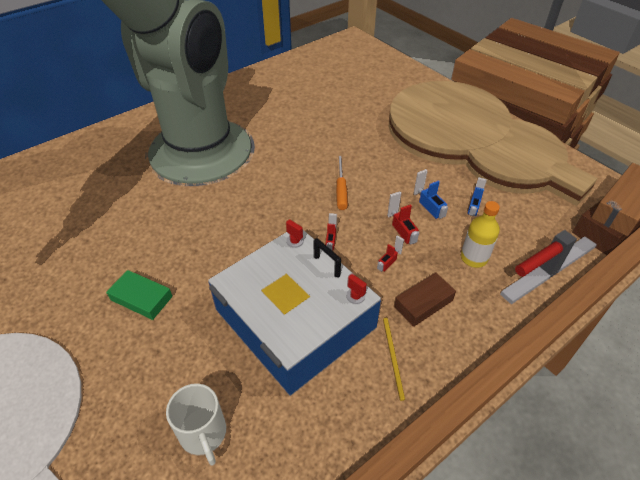

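View pics/side0.png

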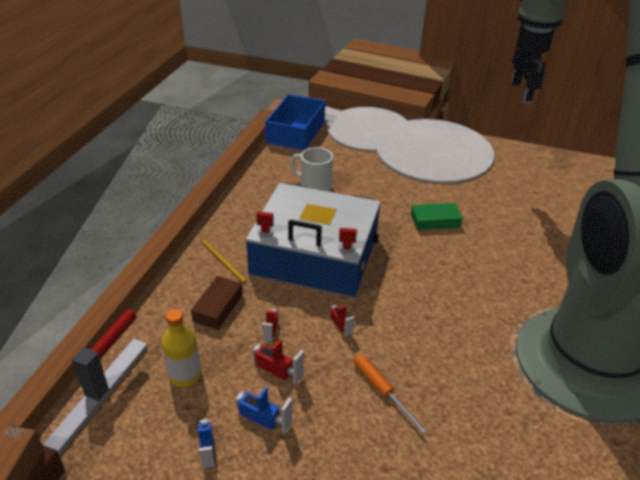

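```bash
cat > h.py <<'E'
import numpy as np, cv2
from bench import manip, grab_frame, camera_info, spotter
from scipy.spatial.transform import Rotation as R
from scipy.optimize import least_squares
def cam(name, st=None):
    i=camera_info(name)
    if name!="wrist": return np.array(i["camera_matrix"]),np.array(i["world_to_cam"])
    st=st or manip.get_state()
    T=np.eye(4);T[:3,:3]=R.from_quat(st["ee_rot"]).as_matrix();T[:3,3]=st["ee_pos"]
    return np.array(i["camera_matrix"]),np.linalg.inv(T@np.array(i["hand_eye"]))
def proj(c,P):
    K,W=c;p=np.atleast_2d(P)@W[:3,:3].T+W[:3,3];p=p@K.T;return p[:,:2]/p[:,2:]
def onz(c,uv,z):
    K,W=c;d=np.linalg.inv(K)@[uv[0],uv[1],1];Rm=W[:3,:3].T;o=-Rm@W[:3,3];d=Rm@d;return o+d*(z-o[2])/d[2]
def place(pose,P):  # pose x,y,yaw (+z)
    z=pose[3] if len(pose)>3 else 0
    c,s=np.cos(pose[2]),np.sin(pose[2]);P=np.atleast_2d(np.array(P,float))
    return np.c_[pose[0]+c*P[:,0]-s*P[:,1],pose[1]+s*P[:,0]+c*P[:,1],P[:,2]+z]
def fit(obs,x0):  # obs: list of (cam, model pt, uv)
    f=lambda p:np.concatenate([proj(c,place(p,m))[0]-uv for c,m,uv in obs])
    r=least_squares(f,x0,loss="soft_l1",f_scale=3);return r.x,np.round(f(r.x).reshape(-1,2),1)
def shot(name,fn=None):
    st=manip.get_state();im=grab_frame(name)
    if fn: cv2.imwrite(f"pics/{fn}.png",im[:,:,::-1])
    return cam(name,st),im
def st():
    s=manip.get_state();print("t",round(s["t"],2),"pos",np.round(s["ee_pos"],1),"yaw of x",np.round(np.degrees(np.arctan2(*R.from_quat(s["ee_rot"]).as_matrix()[[1,0],0])),1),"zt",np.round(R.from_quat(s["ee_rot"]).as_matrix()[:,2],3),"q",np.round(s["qpos"],2),"F",np.round(s["force"],1),"w",round(s["gripper_width"],1),"g",round(s["grip_force"],1));return s
E
cat > a.py <<'E'
from h import *
C={n:cam(n) for n in("scene","side")}
t=102
corn=[[-120,-108,t],[120,-108,t],[120,108,t],[-120,108,t]]
sc=[(210,288),(291,378),(380,298),(283,230)]
sd=[(380,200),(281,186),(250,240),(365,258)]
obs=[(C["scene"],m,u) for m,u in zip(corn,sc)]+[(C["side"],m,u) for m,u in zip(corn,sd)]
p,r=fit(obs,[450,-300,0]);print("box",p,r.tolist())
for l in ("red_probe","blue_probe","yellow_probe"):
  for n in C:
    grab_frame(n)
    for d in spotter.outline_of(n,l):
        x,y,w,h=d["rect"];print(l,n,round(d["confidence"],2),d["rect"],int(d["mask"].sum()),np.round(onz(C[n],(x+w/2,y+h/2),30)))
print("wing pred",place(p,[[-88,82,140],[88,82,140],[0,82,147]]))
for n in C:
  for l in("near_wing","panel_handle"):print(n,l,[(round(d["confidence"],2),d["rect"]) for d in spotter.look_for(n,l)])
  print(proj(C[n],place(p,[[-88,82,140],[88,82,140],[0,82,147]])))
E
python3 a.py
```

```text
box [ 5.92024393e+02 -1.24541117e+02  1.15873020e-01] [[-8.0, -0.9], [-0.7, -5.4], [-1.8, -2.7], [5.9, -3.1], [-1.9, -4.4], [-5.4, -4.5], [-1.3, -1.2], [-1.4, -1.6]]
red_probe scene 0.92 [387.8, 191.3, 28.4, 54.8] 853 [541. 223.  30.]
red_probe scene 0.63 [375.9, 235.6, 27.4, 35.8] 442 [599. 129.  30.]
red_probe scene 0.5 [325.1, 212.7, 13.1, 34.3] 259 [469.  75.  30.]
red_probe side 0.93 [331.1, 303.9, 21.9, 33.5] 495 [466.  86.  30.]
red_probe side 0.77 [252.3, 338.6, 51.6, 45.8] 1284 [547. 223.  30.]
red_probe side 0.57 [264.1, 308.1, 15.0, 31.0] 437 [593. 140.  30.]
blue_probe scene 0.8 [467.3, 177.0, 21.2, 40.3] 382 [601. 414.  30.]
blue_probe scene 0.59 [411.4, 170.4, 38.4, 45.5] 860 [522. 336.  30.]
blue_probe side 0.7 [233.7, 386.6, 60.1, 45.8] 1466 [532. 328.  30.]
blue_probe side 0.64 [200.0, 418.2, 15.3, 51.5] 600 [592. 419.  30.]
wing pred [[495.13416081 -53.26501301 140.        ]
 [669.95394522 -32.91696696 140.        ]
 [582.54405302 -43.09098998 147.        ]]
scene near_wing [(0.61, [285.1, 219.5, 16.5, 26.8]), (0.52, [410.5, 168.2, 40.3, 46.3]), (0.43, [338.9, 158.9, 8.0, 52.2])]
scene panel_handle [(0.59, [210.0, 216.6, 168.5, 151.8])]
[[289.23019201 228.86763859]
 [356.58519403 280.66385858]
 [321.41046266 251.14537116]]
side near_wing [(0.63, [342.5, 226.3, 13.9, 27.1]), (0.54, [160.3, 307.3, 42.1, 79.2])]
side panel_handle [(0.56, [246.1, 182.8, 136.2, 80.8])]
[[351.11232737 231.41086716]
 [266.43583034 218.93094914]
 [308.36707404 222.37719257]]
```

```bash
cat >> h.py <<'E'
def Rd(yaw,tilt=0,boxyaw=0): # tool down, tool x at yaw (deg); tilt (deg) about horizontal axis at boxyaw
    Rz=R.from_euler("z",yaw,degrees=True)*R.from_quat([1,0,0,0])
    return R.from_rotvec(np.radians(tilt)*np.array([np.cos(boxyaw),np.sin(boxyaw),0]))*Rz
def plan(wps,n,hand,start=None):  # wps: list of (pos, Rot); n rows each
    if start is None:
        s=manip.get_state();start=(s["ee_pos"],R.from_quat(s["ee_rot"]))
    p,r=np.array(start[0],float),start[1];out=[]
    for (q,rt),k in zip(wps,n):
        dp=(np.array(q,float)-p)/k;rv=(rt*r.inv()).as_rotvec()/k
        for i in range(k):
            a=r.inv().apply(dp)/200;b=r.inv().apply(rv)/np.radians(45)
            a,b=np.round(a,3),np.round(b,3)
            p=p+r.apply(a*200);r=r*R.from_rotvec(b*np.radians(45))
            d={x:v+0. for x,v in zip(("x","y","z","rx","ry","rz"),[float(v) for v in (*a,*b)]) if v}
            d["hand"]=hand;out.append("{"+",".join(f'"{x}":{round(v,3):g}' for x,v in d.items())+"}")
            if np.linalg.norm(a*200)>62.5 or np.linalg.norm(b)*45>10.7: print("ROW TOO FAST",i)
    for i in range(0,len(out),12): print("["+",".join(out[i:i+12])+"]")
E
python3 -c "
from h import *
plan([((480,-250,400),Rd(6.6)),((580,-110,400),Rd(6.6))],[8,4],1)"
```

```text
[{"x":0.222,"y":-0.135,"z":-0.09,"rz":0.041,"hand":1},{"x":0.218,"y":-0.142,"z":-0.09,"rz":0.041,"hand":1},{"x":0.213,"y":-0.149,"z":-0.09,"rz":0.041,"hand":1},{"x":0.208,"y":-0.156,"z":-0.09,"rz":0.041,"hand":1},{"x":0.203,"y":-0.163,"z":-0.09,"rz":0.041,"hand":1},{"x":0.197,"y":-0.169,"z":-0.09,"rz":0.041,"hand":1},{"x":0.192,"y":-0.175,"z":-0.09,"rz":0.041,"hand":1},{"x":0.186,"y":-0.182,"z":-0.09,"rz":0.041,"hand":1},{"x":0.144,"y":-0.16,"rz":0.001,"hand":1},{"x":0.144,"y":-0.16,"rz":0.001,"hand":1},{"x":0.144,"y":-0.16,"rz":0.001,"hand":1},{"x":0.144,"y":-0.16,"rz":0.001,"hand":1}]
```

Emit:
servo_tool(
  commands=[
    {"x":0.222,"y":-0.135,"z":-0.09,"rz":0.041,"hand":1},
    {"x":0.218,"y":-0.142,"z":-0.09,"rz":0.041,"hand":1},
    {"x":0.213,"y":-0.149,"z":-0.09,"rz":0.041,"hand":1},
    {"x":0.208,"y":-0.156,"z":-0.09,"rz":0.041,"hand":1},
    {"x":0.203,"y":-0.163,"z":-0.09,"rz":0.041,"hand":1},
    {"x":0.197,"y":-0.169,"z":-0.09,"rz":0.041,"hand":1},
    {"x":0.192,"y":-0.175,"z":-0.09,"rz":0.041,"hand":1},
    {"x":0.186,"y":-0.182,"z":-0.09,"rz":0.041,"hand":1},
    {"x":0.144,"y":-0.16,"hand":1},
    {"x":0.144,"y":-0.16,"hand":1},
    {"x":0.144,"y":-0.16,"hand":1},
    {"x":0.144,"y":-0.16,"hand":1},
  ],
)

```text
invalid input
```

Emit:
servo_tool(
  commands=[
    {"hand":0.5},
    {"hand":0.5},
  ],
)

```text
invalid input
```

Run:
```python
from h import *
st();c,im=shot("wrist","w1")
p=[592,-124.5,.116]
print(proj(c,place(p,[[-88,82,152],[88,82,152],[0,82,147],[-120,108,102],[120,108,102],[120,-108,102],[-120,-108,102]])).round())
for l in("near_wing","panel_handle","red_probe"):print(l,[(round(d["confidence"],2),d["rect"]) for d in spotter.look_for("wrist",l)])
```

```text
t 0.9 pos [ 228.8 -581.6  256.3] yaw of x 21.5 zt [ 0.  0. -1.] q [ 1.13  0.52 -0.04  1.6   0.02  1.02 -0.11] F [-1.3 -0.1 -0.3] w 85.4 g 0.0
[[-1060. -1229.]
 [-1794. -3291.]
 [-1243. -1875.]
 [ -681.  -721.]
 [-1076. -2177.]
 [ -199. -1686.]
 [ -147.  -526.]]
near_wing []
panel_handle []
red_probe []
```

View pics/w1.png

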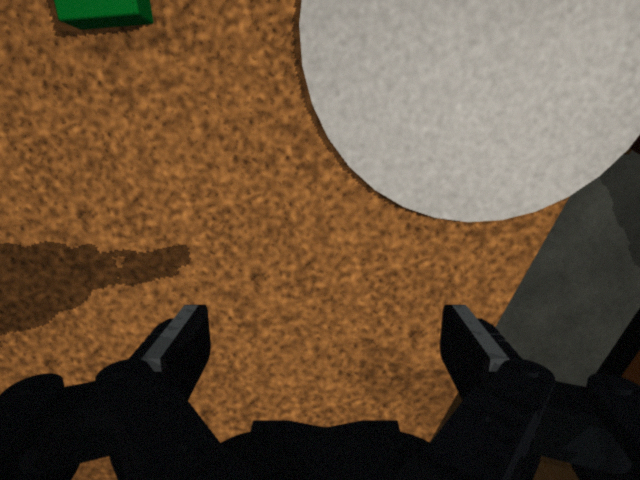

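The picture shows only the bench, with the fingers at (180,350) and (470,350); the move was refused. I'll retry with every key in each row.

```bash
sed -i 's/ if v}/}/' h.py; python3 -c "
from h import *
plan([((480,-250,400),Rd(6.6)),((580,-110,400),Rd(6.6))],[8,4],1)" | head -c 300
```

```text
[{"x":0.222,"y":-0.135,"z":-0.09,"rx":0,"ry":0,"rz":0.041,"hand":1},{"x":0.218,"y":-0.142,"z":-0.09,"rx":0,"ry":0,"rz":0.041,"hand":1},{"x":0.213,"y":-0.149,"z":-0.09,"rx":0,"ry":0,"rz":0.041,"hand":1},{"x":0.208,"y":-0.156,"z":-0.09,"rx":0,"ry":0,"rz":0.041,"hand":1},{"x":0.203,"y":-0.163,"z":-0.09
```

Emit:
servo_tool(
  commands=[
    {"x":0.222,"y":-0.135,"z":-0.09,"rx":0,"ry":0,"rz":0.041,"hand":1},
    {"x":0.218,"y":-0.142,"z":-0.09,"rx":0,"ry":0,"rz":0.041,"hand":1},
    {"x":0.213,"y":-0.149,"z":-0.09,"rx":0,"ry":0,"rz":0.041,"hand":1},
    {"x":0.208,"y":-0.156,"z":-0.09,"rx":0,"ry":0,"rz":0.041,"hand":1},
    {"x":0.203,"y":-0.163,"z":-0.09,"rx":0,"ry":0,"rz":0.041,"hand":1},
    {"x":0.197,"y":-0.169,"z":-0.09,"rx":0,"ry":0,"rz":0.041,"hand":1},
    {"x":0.192,"y":-0.175,"z":-0.09,"rx":0,"ry":0,"rz":0.041,"hand":1},
    {"x":0.186,"y":-0.182,"z":-0.09,"rx":0,"ry":0,"rz":0.041,"hand":1},
    {"x":0.144,"y":-0.16,"z":0,"rx":0,"ry":0,"rz":0,"hand":1},
    {"x":0.144,"y":-0.16,"z":0,"rx":0,"ry":0,"rz":0,"hand":1},
    {"x":0.144,"y":-0.16,"z":0,"rx":0,"ry":0,"rz":0,"hand":1},
    {"x":0.144,"y":-0.16,"z":0,"rx":0,"ry":0,"rz":0,"hand":1},
  ],
)

```text
t: 2.6
ee_pos: [580.4, -108.5, 400.4]
ee_rot: [0.998, 0.058, 0.0, 0.0]
force: [-0.4, -0.6, 0.0]
gripper_width: 85.6
grip_force: 0.0
```

Run:
```python
from h import *
st();c,im=shot("wrist","w2")
p=[592,-124.5,.116]
print(proj(c,place(p,[[-88,82,152],[88,82,152],[0,82,147],[-120,108,102],[120,108,102],[120,-108,102],[-120,-108,102]])).round().tolist())
for l in("near_wing","panel_handle","red_probe"):print(l,[(round(d["confidence"],2),d["rect"]) for d in spotter.look_for("wrist",l)])
```

```text
t 2.6 pos [ 580.4 -108.5  400.4] yaw of x 6.7 zt [ 0. -0. -1.] q [ 0.23  0.36 -0.21  1.49  0.08  1.31 -1.44] F [-0.4 -0.6  0. ] w 85.6 g 0.0
[[260.0, 282.0], [251.0, 96.0], [257.0, 194.0], [246.0, 292.0], [232.0, 66.0], [452.0, 66.0], [433.0, 292.0]]
near_wing [(0.67, [245.3, 247.0, 30.4, 46.7]), (0.48, [229.4, 63.2, 227.9, 234.9])]
panel_handle [(0.66, [230.9, 61.7, 223.6, 237.6])]
red_probe [(0.69, [150.0, 229.6, 55.1, 50.0]), (0.55, [17.6, 142.3, 75.8, 83.3])]
```

View pics/w2.png

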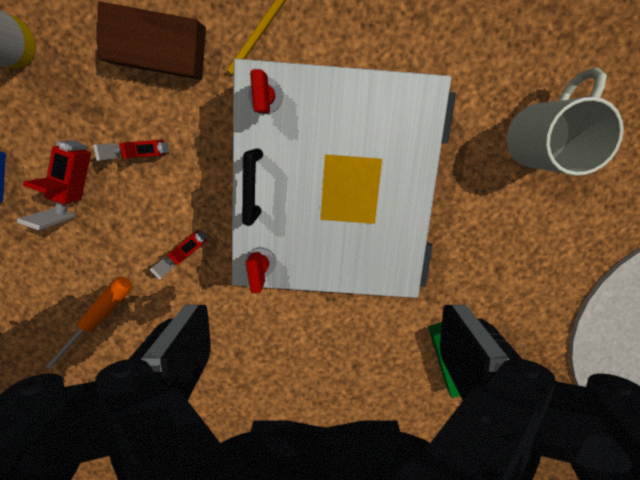

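Picture w2: panel corners (234,284), (235,59), (450,75), (418,297); the handle bar is at about (251,187), the near wing at (256,270) and the far wing at (260,90). The large red probe is at (62,180).

Run:
```python
from h import *
c=cam("wrist");t=102
im=cv2.imread("pics/w2.png")
g=cv2.cvtColor(im,cv2.COLOR_BGR2GRAY)
pts=np.array([(234,284),(235,59),(450,75),(418,297)],np.float32).reshape(-1,1,2)
cv2.cornerSubPix(g,pts,(6,6),(-1,-1),(3,40,.01));pts=pts.reshape(-1,2);print(pts.round(1).tolist())
corn=[[-120,108,t],[120,108,t],[120,-108,t],[-120,-108,t]]
p,r=fit([(c,m,u) for m,u in zip(corn,pts)],[592,-124,.12]);print(p,r.tolist())
M=[[-88,82,152],[88,82,152],[0,82,153]]
print(proj(c,place(p,M)).round(1).tolist())
print(place(p,[[-88,82,140],[88,82,140],[0,82,147]]).round(1).tolist(),np.degrees(p[2]))
# red masks centroids near wings / handle dark
hsv=cv2.cvtColor(im,cv2.COLOR_BGR2HSV)
for n,(x0,y0,x1,y1) in dict(near=(238,240,280,298),far=(240,62,285,120)).items():
    m=((hsv[...,0]<8)|(hsv[...,0]>172))&(hsv[...,1]>150)&(hsv[...,2]>60);s=np.zeros_like(m);s[y0:y1,x0:x1]=1
    ys,xs=np.nonzero(m&s);print(n,xs.min(),xs.max(),ys.min(),ys.max(),xs.mean(),ys.mean(),len(xs))
s=g[145:230,236:268]<50;ys,xs=np.nonzero(s);print("bar",xs.mean()+236,ys.min()+145,ys.max()+145)
```

```text
[[231.1999969482422, 285.70001220703125], [234.39999389648438, 58.29999923706055], [450.70001220703125, 75.19999694824219], [418.20001220703125, 297.20001220703125]]
[ 5.89841566e+02 -1.17421124e+02  4.67618418e-02] [[0.1, 0.1], [-1.7, -0.4], [1.3, -0.2], [0.2, 1.1]]
[[246.0, 277.1], [249.2, 89.9], [247.3, 189.9]]
[[498.1, -39.6, 140.0], [673.9, -31.4, 140.0], [586.0, -35.5, 147.0]] 2.679256177649111
near 246 268 252 292 256.40179910044975 270.97901049475263 667
far 251 274 70 112 261.0132100396301 91.36195508586526 757
bar 249.64 149 224
```

Run:
```python
from h import *
c=cam("wrist");p=[589.8,-117.4,.0468]
b=np.array([[np.cos(p[2]),np.sin(p[2])],[-np.sin(p[2]),np.cos(p[2])]])
for u in((256.4,271),(261,91.4),(249.6,186.5)):
    for z in(136,147):
        w=onz(c,u,z);print(u,w.round(1),(b@(w[:2]-p[:2])).round(1))
plan([((498,-49,250),Rd(2.7))],[5],1)
```

```text
(256.4, 271) [499.6 -47.3 136. ] [-86.8  74.3]
(256.4, 271) [503.9 -48.8 147. ] [-82.6  72.5]
(261, 91.4) [675.  -39.2 136. ] [88.8 74.2]
(261, 91.4) [674.2 -40.9 147. ] [87.9 72.4]
(249.6, 186.5) [586.6 -34.5 136. ] [ 0.7 83. ]
(249.6, 186.5) [588.4 -36.4 147. ] [ 2.4 81. ]
[{"x":-0.074,"y":-0.069,"z":0.15,"rx":0,"ry":0,"rz":0.018,"hand":1},{"x":-0.075,"y":-0.068,"z":0.15,"rx":0,"ry":0,"rz":0.018,"hand":1},{"x":-0.076,"y":-0.067,"z":0.15,"rx":0,"ry":0,"rz":0.018,"hand":1},{"x":-0.077,"y":-0.066,"z":0.15,"rx":0,"ry":0,"rz":0.018,"hand":1},{"x":-0.078,"y":-0.065,"z":0.15,"rx":0,"ry":0,"rz":0.018,"hand":1}]
```

Emit:
servo_tool(
  commands=[
    {"x":-0.074,"y":-0.069,"z":0.15,"rx":0,"ry":0,"rz":0.018,"hand":0.7},
    {"x":-0.075,"y":-0.068,"z":0.15,"rx":0,"ry":0,"rz":0.018,"hand":0.7},
    {"x":-0.076,"y":-0.067,"z":0.15,"rx":0,"ry":0,"rz":0.018,"hand":0.7},
    {"x":-0.077,"y":-0.066,"z":0.15,"rx":0,"ry":0,"rz":0.018,"hand":0.7},
    {"x":-0.078,"y":-0.065,"z":0.15,"rx":0,"ry":0,"rz":0.018,"hand":0.7},
    {"x":0,"y":0,"z":0,"rx":0,"ry":0,"rz":0,"hand":0.7},
  ],
)

```text
t: 3.55
ee_pos: [496.3, -50.2, 249.2]
ee_rot: [1.0, 0.023, -0.001, 0.0]
force: [-0.1, -0.6, 0.1]
gripper_width: 59.8
grip_force: 0.0
```

Run:
```python
from h import *
s=st();c,im=shot("wrist","w3")
hsv=cv2.cvtColor(im,cv2.COLOR_RGB2HSV);m=((hsv[...,0]<8)|(hsv[...,0]>172))&(hsv[...,1]>150)&(hsv[...,2]>60)
n,l,sta,cen=cv2.connectedComponentsWithStats(m.astype(np.uint8))
for i in range(1,n):
    if sta[i,4]>300: print(sta[i],cen[i].round(1),onz(c,cen[i],140).round(1))
p=[589.8,-117.4,.0468]
print(proj(c,place(p,[[-88-18,73-6,152],[-88+18,73-6,152],[-88+18,73+6,152],[-106,79,152]])).round(1).tolist())
```

```text
t 3.55 pos [496.3 -50.2 249.2] yaw of x 2.6 zt [-0.003 -0.    -1.   ] q [ 0.16  0.34 -0.23  1.92  0.1   0.89 -1.64] F [-0.1 -0.6  0.1] w 59.8 g 0.0
[  84   58   64   34 1148] [112.1  73.7] [588.9  68.4 140. ]
[   0   82   48   87 3322] [ 23.5 125.6] [559.7 120.5 140. ]
[170 198  53  52 871] [193.8 226.6] [505.9  28.5 140. ]
[ 303  209   30   68 1525] [317.9 241.1] [500.3 -46.  140. ]
[[332.1, 279.3], [332.4, 219.7], [311.1, 219.7], [311.7, 279.3]]
```

View pics/w3.png

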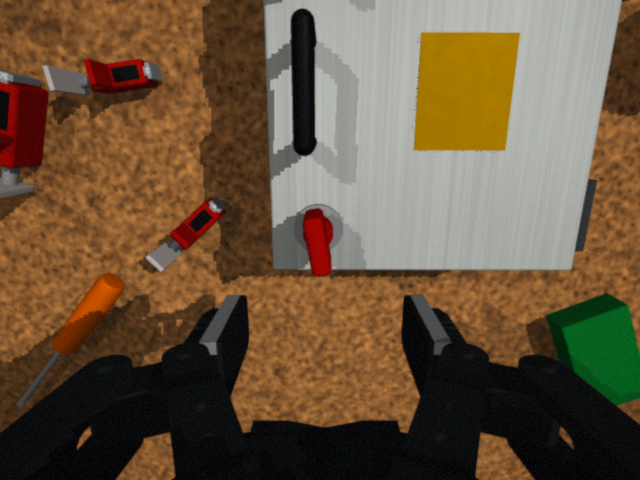

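Picture w3: the near wing runs from (316,210) to (320,276), centred between the fingers, with the handle bar at (303,80). I go down and grip.

Run:
```python
from h import *
plan([((498.5,-46.5,146),Rd(2.7))],[4],.7)
```

```text
[{"x":0.001,"y":-0.005,"z":0.131,"rx":0,"ry":0,"rz":0,"hand":0.7},{"x":0.001,"y":-0.005,"z":0.131,"rx":0,"ry":0,"rz":0,"hand":0.7},{"x":0.001,"y":-0.005,"z":0.131,"rx":0,"ry":0,"rz":0,"hand":0.7},{"x":0.001,"y":-0.005,"z":0.131,"rx":0,"ry":0,"rz":0,"hand":0.7}]
```

Emit:
servo_tool(
  commands=[
    {"x":0.001,"y":-0.005,"z":0.13,"rx":0,"ry":0,"rz":0,"hand":0.7},
    {"x":0.001,"y":-0.005,"z":0.13,"rx":0,"ry":0,"rz":0,"hand":0.7},
    {"x":0.001,"y":-0.005,"z":0.13,"rx":0,"ry":0,"rz":0,"hand":0.7},
    {"x":0.001,"y":-0.005,"z":0.13,"rx":0,"ry":0,"rz":0,"hand":0.7},
    {"x":0,"y":0,"z":0,"rx":0,"ry":0,"rz":0,"hand":0.1},
    {"x":0,"y":0,"z":0,"rx":0,"ry":0,"rz":0,"hand":0.1},
    {"x":0,"y":0,"z":0,"rx":0,"ry":0,"rz":0,"hand":0.1},
    {"x":0,"y":0,"z":0,"rx":0,"ry":0,"rz":0,"hand":0.1},
  ],
)

```text
t: 4.6
ee_pos: [499.9, -45.5, 147.8]
ee_rot: [1.0, 0.023, 0.002, -0.0]
force: [1.3, 2.9, 8.4]
gripper_width: 10.9
grip_force: 60.6
```

Emit:
servo_tool(
  commands=[
    {"x":0,"y":0,"z":0,"rx":0,"ry":0,"rz":-0.222,"hand":0.1},
    {"x":0,"y":0,"z":0,"rx":0,"ry":0,"rz":-0.222,"hand":0.1},
    {"x":0,"y":0,"z":0,"rx":0,"ry":0,"rz":-0.222,"hand":0.1},
    {"x":0,"y":0,"z":0,"rx":0,"ry":0,"rz":-0.222,"hand":0.1},
    {"x":0,"y":0,"z":0,"rx":0,"ry":0,"rz":-0.222,"hand":0.1},
    {"x":0,"y":0,"z":0,"rx":0,"ry":0,"rz":-0.222,"hand":0.1},
    {"x":0,"y":0,"z":0,"rx":0,"ry":0,"rz":-0.222,"hand":0.1},
    {"x":0,"y":0,"z":0,"rx":0,"ry":0,"rz":-0.222,"hand":0.1},
    {"x":0,"y":0,"z":0,"rx":0,"ry":0,"rz":-0.222,"hand":0.1},
    {"x":0,"y":0,"z":0,"rx":0,"ry":0,"rz":0,"hand":0.1},
  ],
)

```text
t: 5.85
ee_pos: [499.7, -45.1, 147.7]
ee_rot: [0.69, 0.724, 0.001, 0.001]
force: [-0.6, 6.0, 12.4]
gripper_width: 10.9
grip_force: 61.2
```

Emit:
servo_tool(
  commands=[
    {"x":0,"y":0,"z":0,"rx":0,"ry":0,"rz":0,"hand":0.4},
    {"x":0,"y":0,"z":0,"rx":0,"ry":0,"rz":0,"hand":0.4},
    {"x":0,"y":0,"z":-0.25,"rx":0,"ry":0,"rz":0,"hand":0.6},
    {"x":0,"y":0,"z":-0.25,"rx":0,"ry":0,"rz":0,"hand":0.7},
  ],
)

```text
t: 6.35
ee_pos: [498.3, -45.6, 247.5]
ee_rot: [0.691, 0.723, -0.0, -0.0]
force: [1.1, -0.1, 0.2]
gripper_width: 59.8
grip_force: 0.0
```

Run:
```python
from h import *
st()
plan([((675,-37.5,247),Rd(2.7))],[9],.7)
```

```text
t 6.35 pos [498.3 -45.6 247.5] yaw of x 92.6 zt [-0.001  0.    -1.   ] q [ 0.52  0.41 -0.7   1.91  0.32  0.95 -0.29] F [ 1.1 -0.1  0.2] w 59.8 g 0.0
[{"x":0,"y":0.098,"z":0,"rx":0,"ry":0,"rz":0.222,"hand":0.7},{"x":0.017,"y":0.097,"z":0,"rx":0,"ry":0,"rz":0.222,"hand":0.7},{"x":0.034,"y":0.092,"z":0,"rx":0,"ry":0,"rz":0.222,"hand":0.7},{"x":0.049,"y":0.085,"z":0,"rx":0,"ry":0,"rz":0.222,"hand":0.7},{"x":0.063,"y":0.075,"z":0,"rx":0,"ry":0,"rz":0.222,"hand":0.7},{"x":0.075,"y":0.063,"z":0,"rx":0,"ry":0,"rz":0.222,"hand":0.7},{"x":0.085,"y":0.049,"z":0,"rx":0,"ry":0,"rz":0.222,"hand":0.7},{"x":0.092,"y":0.034,"z":0,"rx":0,"ry":0,"rz":0.222,"hand":0.7},{"x":0.097,"y":0.017,"z":0,"rx":0,"ry":0,"rz":0.222,"hand":0.7}]
```

Emit:
servo_tool(
  commands=[
    {"x":0,"y":0.098,"z":0,"rx":0,"ry":0,"rz":0.222,"hand":0.7},
    {"x":0.017,"y":0.097,"z":0,"rx":0,"ry":0,"rz":0.222,"hand":0.7},
    {"x":0.034,"y":0.092,"z":0,"rx":0,"ry":0,"rz":0.222,"hand":0.7},
    {"x":0.049,"y":0.085,"z":0,"rx":0,"ry":0,"rz":0.222,"hand":0.7},
    {"x":0.063,"y":0.075,"z":0,"rx":0,"ry":0,"rz":0.222,"hand":0.7},
    {"x":0.075,"y":0.063,"z":0,"rx":0,"ry":0,"rz":0.222,"hand":0.7},
    {"x":0.085,"y":0.049,"z":0,"rx":0,"ry":0,"rz":0.222,"hand":0.7},
    {"x":0.092,"y":0.034,"z":0,"rx":0,"ry":0,"rz":0.222,"hand":0.7},
    {"x":0.097,"y":0.017,"z":0,"rx":0,"ry":0,"rz":0.222,"hand":0.7},
    {"x":0,"y":0,"z":0,"rx":0,"ry":0,"rz":0,"hand":0.7},
  ],
)

```text
t: 7.6
ee_pos: [675.6, -37.2, 245.9]
ee_rot: [1.0, 0.023, -0.0, 0.0]
force: [-0.3, -0.4, -0.3]
gripper_width: 60.2
grip_force: 0.0
```

Run:
```python
from h import *
s=st();c,im=shot("wrist","w4")
hsv=cv2.cvtColor(im,cv2.COLOR_RGB2HSV);m=((hsv[...,0]<8)|(hsv[...,0]>172))&(hsv[...,1]>150)&(hsv[...,2]>60)
n,l,sta,cen=cv2.connectedComponentsWithStats(m.astype(np.uint8))
for i in range(1,n):
    if sta[i,4]>300: print(sta[i],cen[i].round(1),onz(c,cen[i],140).round(1))
plan([((675,-37.5,146.5),Rd(2.7))],[4],.7)
```

```text
t 7.6 pos [675.6 -37.2 245.9] yaw of x 2.6 zt [-0. -0. -1.] q [ 0.14  0.63 -0.28  1.45  0.18  1.09 -1.7 ] F [-0.3 -0.4 -0.3] w 60.2 g 0.0
[ 311  216   30   68 1480] [325.7 248.6] [676.5 -38.  140. ]
[ 122  263   58   43 1217] [146.3 281.1] [650.6  71.1 140. ]
[   0  283   86   82 2444] [ 46.7 323.4] [618.7 136.6 140. ]
[{"x":0,"y":0,"z":0.124,"rx":0,"ry":0,"rz":0.001,"hand":0.7},{"x":0,"y":0,"z":0.124,"rx":0,"ry":0,"rz":0.001,"hand":0.7},{"x":0,"y":0,"z":0.124,"rx":0,"ry":0,"rz":0.001,"hand":0.7},{"x":0,"y":0,"z":0.124,"rx":0,"ry":0,"rz":0.001,"hand":0.7}]
```

Well centred. Down, grip, then turn.

Emit:
servo_tool(
  commands=[
    {"x":0,"y":0,"z":0.124,"rx":0,"ry":0,"rz":0,"hand":0.7},
    {"x":0,"y":0,"z":0.124,"rx":0,"ry":0,"rz":0,"hand":0.7},
    {"x":0,"y":0,"z":0.124,"rx":0,"ry":0,"rz":0,"hand":0.7},
    {"x":0,"y":0,"z":0.124,"rx":0,"ry":0,"rz":0,"hand":0.7},
    {"x":0,"y":0,"z":0,"rx":0,"ry":0,"rz":0,"hand":0.1},
    {"x":0,"y":0,"z":0,"rx":0,"ry":0,"rz":0,"hand":0.1},
    {"x":0,"y":0,"z":0,"rx":0,"ry":0,"rz":0,"hand":0.1},
    {"x":0,"y":0,"z":0,"rx":0,"ry":0,"rz":0,"hand":0.1},
  ],
)

```text
t: 8.65
ee_pos: [675.6, -37.6, 148.5]
ee_rot: [1.0, 0.023, 0.001, 0.0]
force: [-3.1, -0.1, 7.4]
gripper_width: 11.0
grip_force: 60.1
```

Emit:
servo_tool(
  commands=[
    {"x":0,"y":0,"z":0,"rx":0,"ry":0,"rz":-0.222,"hand":0.1},
    {"x":0,"y":0,"z":0,"rx":0,"ry":0,"rz":-0.222,"hand":0.1},
    {"x":0,"y":0,"z":0,"rx":0,"ry":0,"rz":-0.222,"hand":0.1},
    {"x":0,"y":0,"z":0,"rx":0,"ry":0,"rz":-0.222,"hand":0.1},
    {"x":0,"y":0,"z":0,"rx":0,"ry":0,"rz":-0.222,"hand":0.1},
    {"x":0,"y":0,"z":0,"rx":0,"ry":0,"rz":-0.222,"hand":0.1},
    {"x":0,"y":0,"z":0,"rx":0,"ry":0,"rz":-0.222,"hand":0.1},
    {"x":0,"y":0,"z":0,"rx":0,"ry":0,"rz":-0.222,"hand":0.1},
    {"x":0,"y":0,"z":0,"rx":0,"ry":0,"rz":-0.222,"hand":0.1},
    {"x":0,"y":0,"z":0,"rx":0,"ry":0,"rz":0,"hand":0.1},
  ],
)

```text
t: 9.9
ee_pos: [675.6, -37.8, 148.5]
ee_rot: [0.69, 0.724, 0.001, 0.001]
force: [-2.1, -0.7, 9.3]
gripper_width: 11.3
grip_force: 60.4
```

Emit:
servo_tool(
  commands=[
    {"x":0,"y":0,"z":0,"rx":0,"ry":0,"rz":0,"hand":0.4},
    {"x":0,"y":0,"z":0,"rx":0,"ry":0,"rz":0,"hand":0.4},
    {"x":0,"y":0,"z":-0.25,"rx":0,"ry":0,"rz":0,"hand":0.6},
    {"x":0,"y":0,"z":-0.25,"rx":0,"ry":0,"rz":0,"hand":0.7},
  ],
)

```text
t: 10.4
ee_pos: [674.8, -37.5, 248.2]
ee_rot: [0.691, 0.723, -0.0, -0.0]
force: [0.6, 0.0, -0.3]
gripper_width: 59.6
grip_force: 0.0
```

Run:
```python
from h import *
st()
print(place([589.8,-117.4,.0468],[0,82,147]))
plan([((586,-35.5,247),Rd(2.7)),((586,-35.5,154),Rd(2.7))],[9,3],.5)
```

```text
t 10.4 pos [674.8 -37.5 248.2] yaw of x 92.6 zt [-0.001  0.    -1.   ] q [ 0.38  0.69 -0.69  1.43  0.45  1.18 -0.33] F [ 0.6  0.  -0.3] w 59.6 g 0.0
[[585.96380072 -35.48978345 147.        ]]
[{"x":0.003,"y":-0.049,"z":0.001,"rx":0,"ry":0,"rz":0.222,"hand":0.5},{"x":-0.005,"y":-0.049,"z":0.001,"rx":0,"ry":0,"rz":0.222,"hand":0.5},{"x":-0.014,"y":-0.047,"z":0.001,"rx":0,"ry":0,"rz":0.222,"hand":0.5},{"x":-0.022,"y":-0.044,"z":0.001,"rx":0,"ry":0,"rz":0.222,"hand":0.5},{"x":-0.029,"y":-0.04,"z":0.001,"rx":0,"ry":0,"rz":0.222,"hand":0.5},{"x":-0.036,"y":-0.034,"z":0.001,"rx":0,"ry":0,"rz":0.222,"hand":0.5},{"x":-0.041,"y":-0.028,"z":0.001,"rx":0,"ry":0,"rz":0.222,"hand":0.5},{"x":-0.045,"y":-0.02,"z":0.001,"rx":0,"ry":0,"rz":0.222,"hand":0.5},{"x":-0.048,"y":-0.012,"z":0.001,"rx":0,"ry":0,"rz":0.222,"hand":0.5},{"x":0,"y":0,"z":0.154,"rx":0,"ry":0,"rz":0,"hand":0.5},{"x":0,"y":0,"z":0.154,"rx":0,"ry":0,"rz":0,"hand":0.5},{"x":0,"y":0,"z":0.154,"rx":0,"ry":0,"rz":0,"hand":0.5}]
```

Emit:
servo_tool(
  commands=[
    {"x":0.003,"y":-0.049,"z":0,"rx":0,"ry":0,"rz":0.222,"hand":0.5},
    {"x":-0.005,"y":-0.049,"z":0,"rx":0,"ry":0,"rz":0.222,"hand":0.5},
    {"x":-0.014,"y":-0.047,"z":0,"rx":0,"ry":0,"rz":0.222,"hand":0.5},
    {"x":-0.022,"y":-0.044,"z":0,"rx":0,"ry":0,"rz":0.222,"hand":0.5},
    {"x":-0.029,"y":-0.04,"z":0,"rx":0,"ry":0,"rz":0.222,"hand":0.5},
    {"x":-0.036,"y":-0.034,"z":0,"rx":0,"ry":0,"rz":0.222,"hand":0.5},
    {"x":-0.041,"y":-0.028,"z":0,"rx":0,"ry":0,"rz":0.222,"hand":0.5},
    {"x":-0.045,"y":-0.02,"z":0,"rx":0,"ry":0,"rz":0.222,"hand":0.5},
    {"x":-0.048,"y":-0.012,"z":0,"rx":0,"ry":0,"rz":0.222,"hand":0.5},
    {"x":0,"y":0,"z":0.156,"rx":0,"ry":0,"rz":0,"hand":0.5},
    {"x":0,"y":0,"z":0.156,"rx":0,"ry":0,"rz":0,"hand":0.5},
    {"x":0,"y":0,"z":0.156,"rx":0,"ry":0,"rz":0,"hand":0.5},
  ],
)

```text
t: 11.9
ee_pos: [586.4, -35.7, 152.8]
ee_rot: [1.0, 0.023, 0.0, 0.0]
force: [0.8, -0.0, 0.2]
gripper_width: 42.5
grip_force: 0.0
```

Emit:
servo_tool(
  commands=[
    {"x":0,"y":0,"z":0,"rx":0,"ry":0,"rz":0,"hand":0.5},
    {"x":0,"y":0,"z":0,"rx":0,"ry":0,"rz":0,"hand":0.1},
    {"x":0,"y":0,"z":0,"rx":0,"ry":0,"rz":0,"hand":0.1},
    {"x":0,"y":0,"z":0,"rx":0,"ry":0,"rz":0,"hand":0.1},
    {"x":0,"y":0,"z":0,"rx":0,"ry":0,"rz":0,"hand":0.1},
  ],
)

```text
t: 12.52
ee_pos: [587.0, -34.6, 155.1]
ee_rot: [1.0, 0.024, 0.001, -0.001]
force: [-1.9, 6.6, 5.1]
gripper_width: 10.1
grip_force: 58.5
```

```bash
cat >> h.py <<'E'
BOX=[589.8,-117.4,.0468]
def arc(a0,a1,n,t0,t1,hand,off=(0,0),start=None):
    """rows carrying the handle from panel angle a0 to a1 (deg) with tool tilt t0->t1"""
    w=[]
    for k in range(1,n+1):
        f=k/n;a=np.radians(a0+(a1-a0)*f);t=t0+(t1-t0)*f
        bar=place(BOX,[0,-108+190*np.cos(a)-53*np.sin(a),94+190*np.sin(a)+53*np.cos(a)])[0]
        r=Rd(2.7,t,BOX[2]);w.append((bar-r.apply([0,0,6])+[off[0],off[1],0],r))
    plan(w,[1]*n,hand,start)
E
python3 - <<'E'
from h import *
st()
arc(0,90,12,0,45,.1)
E
```

```text
t 12.53 pos [587.  -34.6 155.1] yaw of x 2.7 zt [ 0.002  0.001 -1.   ] q [ 0.18  0.6  -0.32  1.78  0.25  0.8  -1.78] F [-1.9  6.6  5.1] w 10.1 g 58.5
[{"x":-0.005,"y":0.049,"z":-0.111,"rx":0.082,"ry":-0.003,"rz":0,"hand":0.1},{"x":0,"y":0.053,"z":-0.119,"rx":0.083,"ry":0,"rz":0,"hand":0.1},{"x":0,"y":0.06,"z":-0.115,"rx":0.084,"ry":0,"rz":0,"hand":0.1},{"x":0,"y":0.067,"z":-0.111,"rx":0.083,"ry":0,"rz":0,"hand":0.1},{"x":0,"y":0.075,"z":-0.106,"rx":0.083,"ry":0,"rz":0,"hand":0.1},{"x":0,"y":0.082,"z":-0.102,"rx":0.084,"ry":0,"rz":0,"hand":0.1},{"x":-0.001,"y":0.088,"z":-0.096,"rx":0.083,"ry":0,"rz":0,"hand":0.1},{"x":0,"y":0.094,"z":-0.09,"rx":0.083,"ry":0,"rz":0,"hand":0.1},{"x":0,"y":0.1,"z":-0.084,"rx":0.084,"ry":0,"rz":0,"hand":0.1},{"x":0,"y":0.105,"z":-0.077,"rx":0.083,"ry":0,"rz":0,"hand":0.1},{"x":0,"y":0.11,"z":-0.071,"rx":0.083,"ry":0,"rz":0,"hand":0.1},{"x":0,"y":0.114,"z":-0.063,"rx":0.084,"ry":0.001,"rz":0,"hand":0.1}]
```

Emit:
servo_tool(
  commands=[
    {"x":0,"y":0.049,"z":-0.111,"rx":0.083,"ry":0,"rz":0,"hand":0.1},
    {"x":0,"y":0.053,"z":-0.119,"rx":0.083,"ry":0,"rz":0,"hand":0.1},
    {"x":0,"y":0.06,"z":-0.115,"rx":0.083,"ry":0,"rz":0,"hand":0.1},
    {"x":0,"y":0,"z":0,"rx":0,"ry":0,"rz":0,"hand":0.1},
  ],
)

```text
t: 13.02
ee_pos: [588.6, -70.4, 223.5]
ee_rot: [0.995, 0.023, -0.001, -0.1]
force: [-5.6, 17.2, 11.7]
gripper_width: 9.9
grip_force: 60.9
```

Run:
```python
from h import *
st()
b=place(BOX,[0,-108+190*np.cos(.3927)-53*np.sin(.3927),94+190*np.sin(.3927)+53*np.cos(.3927)]);print(b)
arc(22.5,95,10,11.25,48,.1)
```

```text
t 13.03 pos [588.6 -70.4 223.5] yaw of x 2.7 zt [-0.007  0.199 -0.98 ] q [ 0.43  0.56 -0.46  1.68  0.05  0.96 -1.51] F [-5.6 17.2 11.7] w 9.9 g 60.9
[[587.58928362 -70.19696268 215.67560994]]
[{"x":-0.005,"y":0.071,"z":-0.099,"rx":0.076,"ry":-0.003,"rz":0,"hand":0.1},{"x":0,"y":0.072,"z":-0.104,"rx":0.082,"ry":0,"rz":0,"hand":0.1},{"x":0,"y":0.078,"z":-0.098,"rx":0.081,"ry":0,"rz":0,"hand":0.1},{"x":0,"y":0.084,"z":-0.094,"rx":0.082,"ry":0,"rz":0,"hand":0.1},{"x":0,"y":0.09,"z":-0.089,"rx":0.082,"ry":0,"rz":0,"hand":0.1},{"x":0,"y":0.095,"z":-0.083,"rx":0.081,"ry":0,"rz":0,"hand":0.1},{"x":0,"y":0.1,"z":-0.076,"rx":0.082,"ry":0,"rz":0,"hand":0.1},{"x":0,"y":0.105,"z":-0.071,"rx":0.082,"ry":0,"rz":0,"hand":0.1},{"x":0,"y":0.108,"z":-0.064,"rx":0.081,"ry":0,"rz":0,"hand":0.1},{"x":0,"y":0.113,"z":-0.057,"rx":0.082,"ry":0,"rz":0,"hand":0.1}]
```

Panel rising as planned; force is moderate. Continue.

Emit:
servo_tool(
  commands=[
    {"x":0,"y":0.071,"z":-0.099,"rx":0.078,"ry":0,"rz":0,"hand":0.1},
    {"x":0,"y":0.072,"z":-0.104,"rx":0.082,"ry":0,"rz":0,"hand":0.1},
    {"x":0,"y":0.078,"z":-0.098,"rx":0.082,"ry":0,"rz":0,"hand":0.1},
    {"x":0,"y":0.084,"z":-0.094,"rx":0.082,"ry":0,"rz":0,"hand":0.1},
    {"x":0,"y":0.09,"z":-0.089,"rx":0.082,"ry":0,"rz":0,"hand":0.1},
    {"x":0,"y":0.095,"z":-0.083,"rx":0.082,"ry":0,"rz":0,"hand":0.1},
    {"x":0,"y":0,"z":0,"rx":0,"ry":0,"rz":0,"hand":0.1},
  ],
)

```text
t: 13.9
ee_pos: [594.5, -200.8, 297.8]
ee_rot: [0.957, 0.023, -0.005, -0.288]
force: [-20.7, 6.8, 56.7]
gripper_width: 10.2
grip_force: 63.2
```

Run:
```python
from h import *
s=st()
g=s["ee_pos"]+6*R.from_quat(s["ee_rot"]).as_matrix()[:,2];h=place(BOX,[0,-108,94])[0];d=g-h;print("angle",np.degrees(np.arctan2(d[2],d[1])-np.arctan2(53,190)),np.hypot(d[1],d[2]),np.hypot(53,190))
arc(66,95,5,33.3,48,.1)
```

```text
t 13.9 pos [ 594.5 -200.8  297.8] yaw of x 2.7 zt [-0.022  0.552 -0.834] q [ 0.78  0.71 -0.55  1.35 -0.2   1.38 -1.15] F [-20.7   6.8  56.7] w 10.2 g 63.2
angle 66.45329637182392 200.7495097499199 197.25364381932212
[{"x":-0.004,"y":0.085,"z":-0.045,"rx":0.06,"ry":-0.005,"rz":0.003,"hand":0.1},{"x":0,"y":0.082,"z":-0.058,"rx":0.066,"ry":0,"rz":0,"hand":0.1},{"x":0,"y":0.085,"z":-0.055,"rx":0.065,"ry":0,"rz":0,"hand":0.1},{"x":0,"y":0.088,"z":-0.05,"rx":0.065,"ry":0,"rz":0,"hand":0.1},{"x":0,"y":0.09,"z":-0.046,"rx":0.066,"ry":0.001,"rz":0,"hand":0.1}]
```

Emit:
servo_tool(
  commands=[
    {"x":-0.02,"y":0.095,"z":-0.03,"rx":0.064,"ry":0,"rz":0,"hand":0.1},
    {"x":0,"y":0.082,"z":-0.058,"rx":0.066,"ry":0,"rz":0,"hand":0.1},
    {"x":0,"y":0,"z":0,"rx":0,"ry":0,"rz":0,"hand":0.1},
  ],
)

```text
t: 14.28
ee_pos: [596.4, -240.7, 297.3]
ee_rot: [0.942, 0.023, 0.001, -0.336]
force: [0.6, -5.6, 93.5]
gripper_width: 9.8
grip_force: 70.4
```

```bash
cat >> h.py <<'E'
def pang():
    s=st()
    g=s["ee_pos"]+6*R.from_quat(s["ee_rot"]).as_matrix()[:,2];h=place(BOX,[0,-108,94])[0];d=g-h;print("angle",np.degrees(np.arctan2(d[2],d[1])-np.arctan2(53,190)),np.hypot(d[1],d[2]),np.hypot(53,190))
E
python3 - <<'E'
from h import *
pang()
arc(77.6,96,4,39.2,48,.1)
E
```

```text
t 14.28 pos [ 596.4 -240.7  297.3] yaw of x 2.5 zt [-0.014  0.633 -0.774] q [ 0.84  0.79 -0.56  1.25 -0.24  1.47 -1.09] F [ 0.6 -5.6 93.5] w 9.8 g 70.4
angle 77.7523598770786 198.96128127790757 197.25364381932212
[{"x":-0.004,"y":0.07,"z":-0.035,"rx":0.048,"ry":-0.019,"rz":0.01,"hand":0.1},{"x":0,"y":0.068,"z":-0.042,"rx":0.048,"ry":0,"rz":0,"hand":0.1},{"x":0,"y":0.071,"z":-0.038,"rx":0.049,"ry":0,"rz":0,"hand":0.1},{"x":0,"y":0.072,"z":-0.035,"rx":0.049,"ry":0,"rz":0,"hand":0.1}]
```

Emit:
servo_tool(
  commands=[
    {"x":0,"y":-0.025,"z":-0.031,"rx":0,"ry":0,"rz":0,"hand":0.1},
    {"x":0,"y":0,"z":0,"rx":0,"ry":0,"rz":0,"hand":0.1},
  ],
)

```text
t: 14.52
ee_pos: [596.1, -240.5, 298.0]
ee_rot: [0.943, 0.023, -0.002, -0.333]
force: [27.3, -1.4, 15.9]
gripper_width: 9.9
grip_force: 63.2
```

Run:
```python
from h import *
pang();print(manip.get_state()["moment"])
```

```text
t 14.53 pos [ 596.1 -240.5  298. ] yaw of x 2.5 zt [-0.018  0.628 -0.778] q [ 0.83  0.79 -0.55  1.25 -0.24  1.47 -1.1 ] F [27.3 -1.4 15.9] w 9.9 g 63.2
angle 77.71306301532981 199.64724382487756 197.25364381932212
[ 1.44819754 -4.41424591 -3.74626898]
```

Emit:
servo_tool(
  commands=[
    {"x":0.013,"y":0.065,"z":-0.046,"rx":0.049,"ry":0,"rz":0,"hand":0.1},
    {"x":0,"y":0.068,"z":-0.042,"rx":0.049,"ry":0,"rz":0,"hand":0.1},
    {"x":0,"y":0,"z":0,"rx":0,"ry":0,"rz":0,"hand":0.1},
  ],
)

```text
t: 14.9
ee_pos: [597.7, -274.0, 293.3]
ee_rot: [0.929, 0.021, -0.005, -0.37]
force: [7.8, -6.0, 20.8]
gripper_width: 9.8
grip_force: 63.1
```

Run:
```python
from h import *
pang();print(manip.get_state()["moment"])
```

```text
t 14.9 pos [ 597.7 -274.   293.3] yaw of x 2.5 zt [-0.025  0.687 -0.726] q [ 0.87  0.86 -0.55  1.15 -0.26  1.57 -1.07] F [ 7.8 -6.  20.8] w 9.8 g 63.1
angle 87.30234538660872 199.96657780117994 197.25364381932212
[ 1.50949738 -1.02104453 -1.19079359]
```

Emit:
servo_tool(
  commands=[
    {"x":0,"y":0.065,"z":-0.038,"rx":0.045,"ry":0,"rz":0,"hand":0.1},
    {"x":0,"y":0.022,"z":-0.012,"rx":0.015,"ry":0,"rz":0,"hand":0.1},
    {"x":0,"y":0,"z":0,"rx":0,"ry":0,"rz":0,"hand":0.1},
  ],
)

```text
t: 15.28
ee_pos: [598.6, -292.6, 288.1]
ee_rot: [0.92, 0.022, -0.006, -0.392]
force: [10.4, -4.9, 13.6]
gripper_width: 9.5
grip_force: 62.4
```

Run:
```python
from h import *
pang();shot("side","s2")
```

```text
t 15.28 pos [ 598.6 -292.6  288.1] yaw of x 2.5 zt [-0.027  0.72  -0.693] q [ 0.88  0.91 -0.56  1.08 -0.27  1.63 -1.06] F [10.4 -4.9 13.6] w 9.5 g 62.4
angle 92.76040753004294 200.0618256436556 197.25364381932212
```

View pics/s2.png

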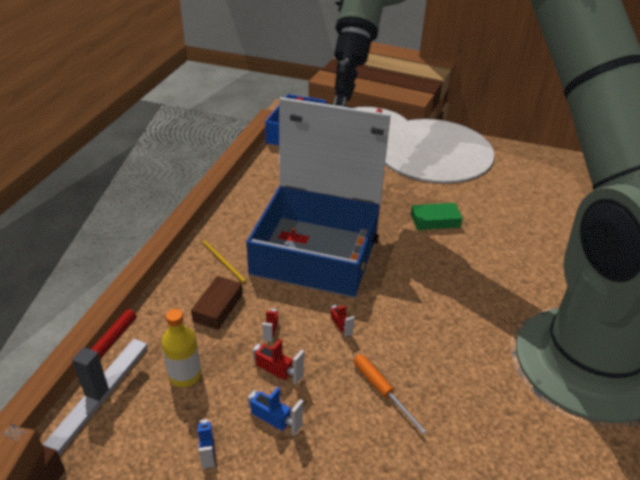

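Picture s2: panel upright behind the open box; a red patch is visible at (292,237); the large red probe is at (275,362) and the large blue one at (275,410), which has shifted from (264,410). Release and retreat.

Run:
```python
from h import *
s=manip.get_state();r=R.from_quat(s["ee_rot"]);a=s["ee_pos"]-90*r.as_matrix()[:,2]
plan([(a,r)],[3],.3)
plan([((592,-340,470),Rd(2.7,15)),((570,-60,470),Rd(48)),((540,265,340),Rd(90))],[4,6,7],1,start=(a,r))
```

```text
[{"x":0,"y":0,"z":-0.15,"rx":0,"ry":0,"rz":0,"hand":0.3},{"x":0,"y":0,"z":-0.15,"rx":0,"ry":0,"rz":0,"hand":0.3},{"x":0,"y":0,"z":-0.15,"rx":0,"ry":0,"rz":0,"hand":0.3}]
[{"x":-0.009,"y":-0.123,"z":-0.088,"rx":-0.173,"ry":0.001,"rz":-0.001,"hand":1},{"x":-0.009,"y":-0.11,"z":-0.104,"rx":-0.173,"ry":0.001,"rz":-0.001,"hand":1},{"x":-0.009,"y":-0.095,"z":-0.118,"rx":-0.173,"ry":0.002,"rz":-0.001,"hand":1},{"x":-0.009,"y":-0.078,"z":-0.129,"rx":-0.173,"ry":0.002,"rz":-0.001,"hand":1},{"x":-0.008,"y":-0.226,"z":0.06,"rx":-0.051,"ry":-0.024,"rz":-0.167,"hand":1},{"x":0.023,"y":-0.227,"z":0.051,"rx":-0.051,"ry":-0.024,"rz":-0.167,"hand":1},{"x":0.053,"y":-0.224,"z":0.041,"rx":-0.051,"ry":-0.024,"rz":-0.167,"hand":1},{"x":0.083,"y":-0.217,"z":0.031,"rx":-0.051,"ry":-0.024,"rz":-0.167,"hand":1},{"x":0.111,"y":-0.205,"z":0.021,"rx":-0.051,"ry":-0.024,"rz":-0.167,"hand":1},{"x":0.137,"y":-0.189,"z":0.011,"rx":-0.051,"ry":-0.024,"rz":-0.167,"hand":1},{"x":0.158,"y":-0.171,"z":0.093,"rx":0,"ry":0,"rz":-0.133,"hand":1},{"x":0.175,"y":-0.154,"z":0.093,"rx":0,"ry":0,"rz":-0.133,"hand":1}]
[{"x":0.19,"y":-0.135,"z":0.093,"rx":0,"ry":0,"rz":-0.133,"hand":1},{"x":0.203,"y":-0.114,"z":0.093,"rx":0,"ry":0,"rz":-0.133,"hand":1},{"x":0.214,"y":-0.092,"z":0.093,"rx":0,"ry":0,"rz":-0.133,"hand":1},{"x":0.222,"y":-0.069,"z":0.093,"rx":0,"ry":0,"rz":-0.133,"hand":1},{"x":0.228,"y":-0.046,"z":0.093,"rx":0,"ry":0,"rz":-0.133,"hand":1}]
```

Emit:
servo_tool(
  commands=[
    {"x":0,"y":0,"z":0,"rx":0,"ry":0,"rz":0,"hand":0.3},
    {"x":0,"y":0,"z":0,"rx":0,"ry":0,"rz":0,"hand":0.3},
    {"x":0,"y":0,"z":-0.15,"rx":0,"ry":0,"rz":0,"hand":0.3},
    {"x":0,"y":0,"z":-0.15,"rx":0,"ry":0,"rz":0,"hand":0.3},
    {"x":0,"y":0,"z":-0.15,"rx":0,"ry":0,"rz":0,"hand":0.3},
    {"x":-0.009,"y":-0.123,"z":-0.088,"rx":-0.173,"ry":0,"rz":0,"hand":1},
    {"x":-0.009,"y":-0.11,"z":-0.104,"rx":-0.173,"ry":0,"rz":0,"hand":1},
    {"x":-0.009,"y":-0.095,"z":-0.118,"rx":-0.173,"ry":0,"rz":0,"hand":1},
    {"x":-0.009,"y":-0.078,"z":-0.129,"rx":-0.173,"ry":0,"rz":0,"hand":1},
  ],
)

```text
t: 16.45
ee_pos: [591.5, -339.6, 468.7]
ee_rot: [0.992, 0.023, -0.003, -0.128]
force: [0.4, -0.2, 0.1]
gripper_width: 85.2
grip_force: 0.0
```

Emit:
servo_tool(
  commands=[
    {"x":-0.008,"y":-0.226,"z":0.06,"rx":-0.051,"ry":-0.024,"rz":-0.167,"hand":1},
    {"x":0.023,"y":-0.227,"z":0.051,"rx":-0.051,"ry":-0.024,"rz":-0.167,"hand":1},
    {"x":0.053,"y":-0.224,"z":0.041,"rx":-0.051,"ry":-0.024,"rz":-0.167,"hand":1},
    {"x":0.083,"y":-0.217,"z":0.031,"rx":-0.051,"ry":-0.024,"rz":-0.167,"hand":1},
    {"x":0.111,"y":-0.205,"z":0.021,"rx":-0.051,"ry":-0.024,"rz":-0.167,"hand":1},
    {"x":0.137,"y":-0.189,"z":0.011,"rx":-0.051,"ry":-0.024,"rz":-0.167,"hand":1},
    {"x":0,"y":0,"z":0,"rx":0,"ry":0,"rz":0,"hand":1},
  ],
)

```text
t: 17.32
ee_pos: [568.4, -55.5, 468.4]
ee_rot: [0.912, 0.411, -0.004, -0.003]
force: [0.0, -0.9, 1.0]
gripper_width: 85.3
grip_force: 0.0
```

Run:
```python
from h import *
st();shot("wrist","w5")
plan([((540,265,340),Rd(90))],[7],1)
```

```text
t 17.32 pos [568.4 -55.5 468.4] yaw of x 48.6 zt [-0.01   0.002 -1.   ] q [ 0.46  0.35 -0.66  1.38  0.21  1.49 -0.91] F [ 0.  -0.9  1. ] w 85.3 g 0.0
[{"x":0.159,"y":-0.168,"z":0.092,"rx":-0.002,"ry":0,"rz":-0.132,"hand":1},{"x":0.176,"y":-0.151,"z":0.092,"rx":-0.002,"ry":0,"rz":-0.132,"hand":1},{"x":0.19,"y":-0.132,"z":0.092,"rx":-0.002,"ry":0,"rz":-0.132,"hand":1},{"x":0.203,"y":-0.112,"z":0.091,"rx":-0.002,"ry":0,"rz":-0.132,"hand":1},{"x":0.214,"y":-0.09,"z":0.091,"rx":-0.002,"ry":0,"rz":-0.132,"hand":1},{"x":0.222,"y":-0.068,"z":0.091,"rx":-0.002,"ry":0,"rz":-0.132,"hand":1},{"x":0.228,"y":-0.045,"z":0.091,"rx":-0.002,"ry":0,"rz":-0.132,"hand":1}]
```

View pics/w5.png

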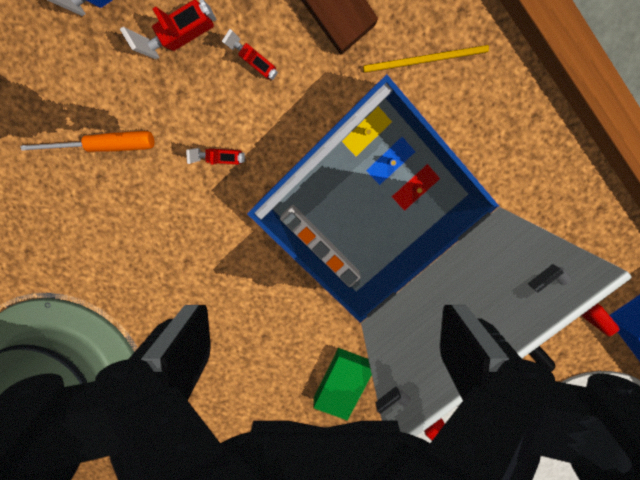

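Picture w5: open box with the relays at (320,245), posts red (419,189), blue (393,162) and yellow (367,131), and rim corners (388,76), (497,207), (362,320), (248,212). Locate the posts, and move over the probes.

Run:
```python
from h import *
c=cam("wrist");im=cv2.imread("pics/w5.png");g=cv2.cvtColor(im,cv2.COLOR_BGR2GRAY);hsv=cv2.cvtColor(im,cv2.COLOR_BGR2HSV)
uv=[(388,76),(497,207),(362,320),(248,212)];t=94
corn=[[120,108,t],[120,-108,t],[-120,-108,t],[-120,108,t]]
p,r=fit([(c,m,u) for m,u in zip(corn,uv)],BOX);print("box",p,r.tolist())
H,S,V=[hsv[...,i].astype(int) for i in range(3)]
for n,m in dict(red=((H<8)|(H>172))&(S>130)&(V>50),blue=(H>100)&(H<120)&(S>130)&(V>90),yellow=(H>20)&(H<35)&(S>130)&(V>60)).items():
    k=np.zeros_like(m);k[100:215,335:445]=1
    nn,l,sta,cen=cv2.connectedComponentsWithStats((m&k).astype(np.uint8));i=1+np.argmax(sta[1:,4])
    rr=cv2.minAreaRect(np.argwhere(l==i)[:,::-1].astype(np.float32))
    w=onz(c,rr[0],4)
    for q in(p,BOX):
        b=np.array([[np.cos(q[2]),np.sin(q[2])],[-np.sin(q[2]),np.cos(q[2])]]);print(n,sta[i,4],np.round(rr[0],1),np.round(rr[1],1),w.round(1),(b@(w[:2]-q[:2])).round(1))
cv2.imwrite("pics/c1.png",cv2.resize(im[100:220,330:460],None,fx=4,fy=4,interpolation=cv2.INTER_CUBIC))
```

```text
box [ 5.90931081e+02 -1.20446575e+02  3.27229271e-02] [[0.3, -2.0], [2.8, -0.5], [-2.1, 3.1], [-0.8, 1.0]]
red 922 [415.5 187.1] [19.9 48.5] [ 655.7 -157.     4. ] [ 63.6 -38.6]
red 922 [415.5 187.1] [19.9 48.5] [ 655.7 -157.     4. ] [ 64.  -42.6]
blue 940 [390.1 160.8] [20.8 48.8] [ 651.8 -102.     4. ] [61.4 16.4]
blue 940 [390.1 160.8] [20.8 48.8] [ 651.8 -102.     4. ] [62.7 12.4]
yellow 1087 [367. 131.] [21.2 50.9] [653.6 -47.4   4. ] [65.  70.9]
yellow 1087 [367. 131.] [21.2 50.9] [653.6 -47.4   4. ] [67.  66.9]
```

Emit:
servo_tool(
  commands=[
    {"x":0.159,"y":-0.168,"z":0.092,"rx":0,"ry":0,"rz":-0.132,"hand":1},
    {"x":0.176,"y":-0.151,"z":0.092,"rx":0,"ry":0,"rz":-0.132,"hand":1},
    {"x":0.19,"y":-0.132,"z":0.092,"rx":0,"ry":0,"rz":-0.132,"hand":1},
    {"x":0.203,"y":-0.112,"z":0.091,"rx":0,"ry":0,"rz":-0.132,"hand":1},
    {"x":0.214,"y":-0.09,"z":0.091,"rx":0,"ry":0,"rz":-0.132,"hand":1},
    {"x":0.222,"y":-0.068,"z":0.091,"rx":0,"ry":0,"rz":-0.132,"hand":1},
    {"x":0.228,"y":-0.045,"z":0.091,"rx":0,"ry":0,"rz":-0.132,"hand":1},
    {"x":0,"y":0,"z":0,"rx":0,"ry":0,"rz":0,"hand":1},
  ],
)

```text
t: 18.38
ee_pos: [539.8, 266.0, 338.9]
ee_rot: [0.708, 0.706, -0.004, -0.006]
force: [0.1, 0.1, -0.1]
gripper_width: 85.6
grip_force: 0.0
```

Run:
```python
from h import *
s=st();c,im=shot("wrist","w6")
for l in("red_probe","blue_probe"):
    for d in spotter.outline_of("wrist",l):
        x,y,w,h=d["rect"];print(l,round(d["confidence"],2),d["rect"],int(d["mask"].sum()),onz(c,(x+w/2,y+h/2),30).round())
```

```text
t 18.38 pos [539.8 266.  338.9] yaw of x 89.9 zt [-0.014  0.003 -1.   ] q [ 0.01  0.53 -0.85  1.52  0.39  1.28 -0.89] F [ 0.1  0.1 -0.1] w 85.6 g 0.0
red_probe 0.86 [364.8, 272.9, 27.6, 61.9] 857 [599. 137.  30.]
red_probe 0.69 [289.7, 216.2, 95.3, 40.6] 2426 [549. 220.  30.]
blue_probe 0.96 [251.1, 123.7, 103.8, 45.2] 2482 [512. 319.  30.]
blue_probe 0.77 [359.4, 0.4, 52.1, 91.2] 2040 [596. 416.  30.]
```

View pics/w6.png

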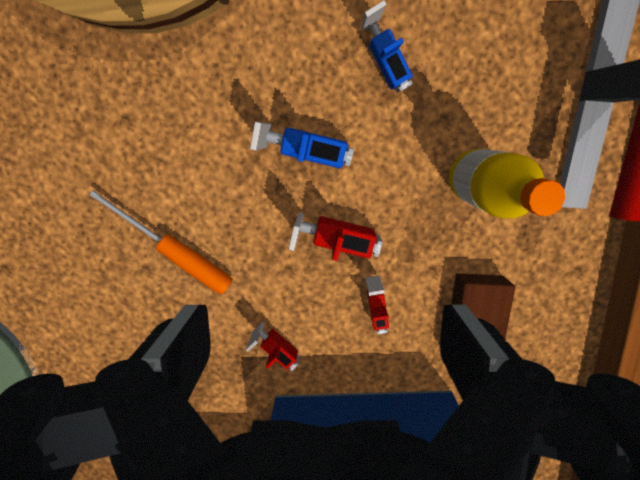

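View pics/c1.png

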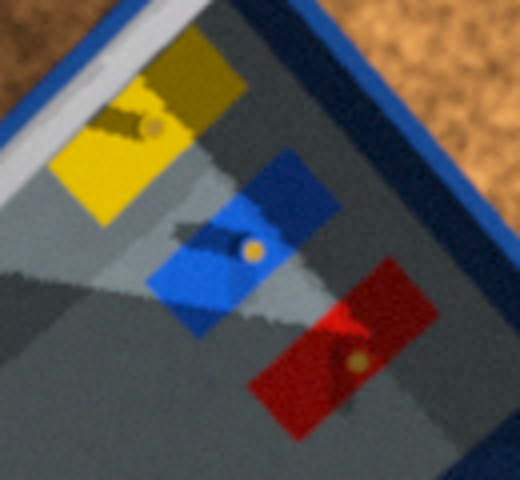

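Picture w6: large red probe at (340,238) with its white plate at (297,232) and nose at (378,247); large blue at (305,145) with its white plate at (260,135). The small blue at (392,55) and small reds at (377,305) and (275,348) are decoys. Crop c1: blue post top at (254,250), red at (358,362).

Run:
```python
from h import *
plan([((530,222,200),Rd(80))],[4],1)
```

```text
[{"x":-0.051,"y":-0.012,"z":0.176,"rx":-0.004,"ry":0,"rz":0.053,"hand":1},{"x":-0.052,"y":-0.01,"z":0.176,"rx":-0.004,"ry":0,"rz":0.053,"hand":1},{"x":-0.052,"y":-0.009,"z":0.176,"rx":-0.004,"ry":0,"rz":0.053,"hand":1},{"x":-0.052,"y":-0.007,"z":0.176,"rx":-0.004,"ry":0,"rz":0.053,"hand":1}]
```

Emit:
servo_tool(
  commands=[
    {"x":-0.051,"y":-0.012,"z":0.176,"rx":-0.004,"ry":0,"rz":0.053,"hand":1},
    {"x":-0.052,"y":-0.01,"z":0.176,"rx":-0.004,"ry":0,"rz":0.053,"hand":1},
    {"x":-0.052,"y":-0.009,"z":0.176,"rx":-0.004,"ry":0,"rz":0.053,"hand":1},
    {"x":-0.052,"y":-0.007,"z":0.176,"rx":-0.004,"ry":0,"rz":0.053,"hand":1},
    {"x":0,"y":0,"z":0,"rx":0,"ry":0,"rz":0,"hand":1},
  ],
)

```text
t: 19.15
ee_pos: [529.4, 220.9, 198.5]
ee_rot: [0.766, 0.642, -0.001, -0.0]
force: [0.1, 0.0, 0.6]
gripper_width: 85.2
grip_force: 0.0
```

Run:
```python
from h import *
s=st();c,im=shot("wrist","w7")
for l in("red_probe",):
    for d in spotter.outline_of("wrist",l):
        x,y,w,h=d["rect"];print(l,round(d["confidence"],2),d["rect"],int(d["mask"].sum()),onz(c,(x+w/2,y+h/2),30).round())
```

```text
t 19.15 pos [529.4 220.9 198.5] yaw of x 79.9 zt [-0.001 -0.001 -1.   ] q [ 0.02  0.61 -0.75  1.77  0.49  0.97 -1.1 ] F [0.1 0.  0.6] w 85.2 g 0.0
red_probe 0.85 [400.1, 270.9, 40.8, 84.1] 1926 [592. 136.  30.]
red_probe 0.84 [246.2, 361.6, 78.2, 60.5] 2730 [470.  82.  30.]
red_probe 0.7 [528.5, 241.1, 104.3, 140.2] 12894 [719. 115.  30.]
```

View pics/w7.png

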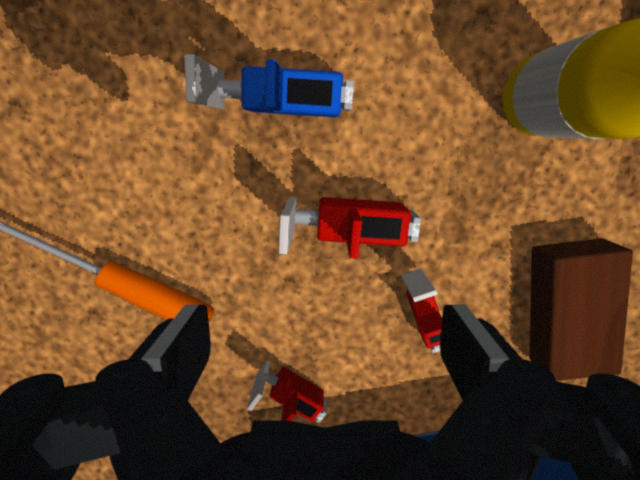

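Picture w7: large red probe body (318–410, 199–246), its red plate at (355,230) and its white plate at (288,225); large blue at (295,90) with its white plate at (205,82). I fit the silhouettes.

```bash
cat >> h.py <<'E'
from scipy.optimize import minimize
from itertools import product
def box8(a,b,d): return list(product(a,b,d))
PARTS=[box8((-28,40),(-14,14),(0,38)),box8((-8,0),(-13,13),(38,76))]
def sil(c,p,shape=(480,640)):
    m=np.zeros(shape,np.uint8)
    for q in PARTS:
        uv=proj(c,place(p,q)).astype(np.float32);h=cv2.convexHull(uv);cv2.fillConvexPoly(m,np.round(h*16).astype(np.int32),1,shift=4)
    return m
def cmask(im,col):
    H,S,V=[cv2.cvtColor(im,cv2.COLOR_RGB2HSV)[...,i].astype(int) for i in range(3)]
    return ((((H<7)|(H>173))&(S>170)&(V>40)) if col=="red" else ((H>100)&(H<125)&(S>150)&(V>40))).astype(np.uint8)
def fitprobe(c,im,col,p0,rad=70):
    m=cmask(im,col);u=proj(c,place(p0,[6,0,30]))[0].astype(int)
    k=np.zeros_like(m);cv2.circle(k,tuple(int(v) for v in u),rad,1,-1);m=m&k
    m=cv2.morphologyEx(m,cv2.MORPH_CLOSE,np.ones((15,15),np.uint8))
    n,l,sta,_=cv2.connectedComponentsWithStats(m);m=(l==1+np.argmax(sta[1:,4])).astype(np.uint8)
    f=lambda v:1-(sil(c,v)&m).sum()/(sil(c,v)|m).sum()
    best=min((minimize(f,np.array(p0)+[0,0,d],method="Nelder-Mead",options=dict(initial_simplex=np.array(p0)+[0,0,d]+np.array([[0,0,0],[12,0,0],[0,12,0],[0,0,.2]]),xatol=.05,fatol=1e-4)) for d in(-.15,.1)),key=lambda r:r.fun)
    return best.x,best.fun,m
E
python3 - <<'E'
from h import *
c=cam("wrist");im=cv2.imread("pics/w7.png")[:,:,::-1].copy()
for col,u in(("red",(355,222)),("blue",(275,90))):
    w=onz(c,u,38);p,f,m=fitprobe(c,im,col,[w[0],w[1],-.17]);print(col,w.round(),p.round(3),round(f,3),m.sum(),sil(c,p).sum())
E
```

```text
red [553. 223.  38.] [ 5.52634e+02  2.21030e+02 -2.64000e-01] 0.242 3379 4453
blue [514. 323.  38.] [ 5.18457e+02  3.21529e+02 -2.39000e-01] 0.283 3505 4886
```

Run:
```python
from h import *
c=cam("wrist");im=cv2.imread("pics/w7.png")[:,:,::-1].copy();o=im.copy()
for col,u in(("red",(355,222)),("blue",(275,90))):
    w=onz(c,u,38);p,f,m=fitprobe(c,im,col,[w[0],w[1],-.17])
    for mm,cc in((m,(0,255,0)),(sil(c,p),(255,255,0))):
        k,_=cv2.findContours(mm,0,1);cv2.drawContours(o,k,-1,cc,1)
cr=o[30:280,170:440,::-1];cr0=im[30:280,170:440,::-1]
cv2.imwrite("pics/c2.png",cv2.resize(np.hstack([cr,cr0]),(800,370),interpolation=cv2.INTER_CUBIC))
```

```text
(no output)
```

View pics/c2.png

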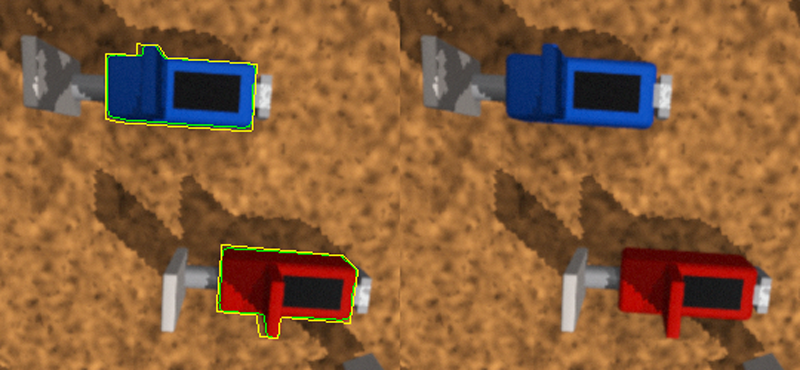

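Crop c2: the model outlines match both probe bodies (the poor score comes only from the dark windows), which confirms full size for both. Refit with filled windows and plan the grasp.

Run:
```python
import re
t=open("h.py").read()
t=t.replace(".astype(np.uint8)\n    f=lambda v",".astype(np.uint8);k,_=cv2.findContours(m,0,2);cv2.drawContours(m,k,-1,1,-1)\n    f=lambda v")
open("h.py","w").write(t)
from h import *
c=cam("wrist");im=cv2.imread("pics/w7.png")[:,:,::-1].copy()
for col,u in(("red",(355,222)),("blue",(275,90))):
    w=onz(c,u,38);p,f,m=fitprobe(c,im,col,[w[0],w[1],-.17]);print(col,p.round(3),round(f,3),m.sum(),sil(c,p).sum())
    if col=="red":
        g=place(p,[-24,0,0])[0];y=np.degrees(p[2])+90;print(g,y)
        plan([((g[0],g[1],140),Rd(y)),((g[0],g[1],69),Rd(y))],[3,3],1)
```

```text
red [ 5.52820e+02  2.20876e+02 -2.50000e-01] 0.081 4098 4457
[529.56437804 226.80836395   0.        ] 75.68855547165079
[{"x":0.005,"y":-0.002,"z":0.102,"rx":0.001,"ry":-0.001,"rz":0.033,"hand":1},{"x":0.005,"y":-0.003,"z":0.102,"rx":0.001,"ry":-0.001,"rz":0.033,"hand":1},{"x":0.005,"y":-0.003,"z":0.102,"rx":0.001,"ry":-0.001,"rz":0.033,"hand":1},{"x":0,"y":0,"z":0.118,"rx":0,"ry":0,"rz":0,"hand":1},{"x":0,"y":0,"z":0.118,"rx":0,"ry":0,"rz":0,"hand":1},{"x":0,"y":0,"z":0.118,"rx":0,"ry":0,"rz":0,"hand":1}]
blue [ 5.18380e+02  3.21454e+02 -2.30000e-01] 0.077 4507 4885
```

Emit:
servo_tool(
  commands=[
    {"x":0.005,"y":-0.002,"z":0.102,"rx":0,"ry":0,"rz":0.033,"hand":1},
    {"x":0.005,"y":-0.003,"z":0.102,"rx":0,"ry":0,"rz":0.033,"hand":1},
    {"x":0.005,"y":-0.003,"z":0.102,"rx":0,"ry":0,"rz":0.033,"hand":1},
    {"x":0,"y":0,"z":0.118,"rx":0,"ry":0,"rz":0,"hand":1},
    {"x":0,"y":0,"z":0.118,"rx":0,"ry":0,"rz":0,"hand":1},
    {"x":0,"y":0,"z":0.118,"rx":0,"ry":0,"rz":0,"hand":1},
    {"x":0,"y":0,"z":0,"rx":0,"ry":0,"rz":0,"hand":0.3},
    {"x":0,"y":0,"z":0,"rx":0,"ry":0,"rz":0,"hand":0.3},
    {"x":0,"y":0,"z":0,"rx":0,"ry":0,"rz":0,"hand":0.3},
    {"x":0,"y":0,"z":0,"rx":0,"ry":0,"rz":0,"hand":0.3},
    {"x":0,"y":0,"z":0,"rx":0,"ry":0,"rz":0,"hand":0.3},
  ],
)

```text
t: 20.62
ee_pos: [532.2, 227.3, 71.0]
ee_rot: [0.79, 0.613, 0.004, 0.001]
force: [9.0, -2.9, 18.2]
gripper_width: 35.2
grip_force: 58.2
```

Run:
```python
from h import *
st()
c=cam("wrist")
```

```text
t 20.62 pos [532.2 227.3  71. ] yaw of x 75.6 zt [ 0.009  0.003 -1.   ] q [-0.08  0.77 -0.61  1.84  0.65  0.73 -1.31] F [ 9.  -2.9 18.2] w 35.2 g 58.2
```

Run:
```python
from h import *
s5=dict(ee_pos=np.array([568.4,-55.5,468.4]),ee_rot=np.array([.912,.411,-.004,-.003])/np.linalg.norm([.912,.411,-.004,-.003]))
c=cam("wrist",s5)
for n,u in dict(blue=(254,250),red=(358,362),yellow=(152,127)).items(): print(n,onz(c,(330+u[0]/4-.4,100+u[1]/4-.4),30).round(1))
T=(588,-157,230)
plan([((532,227,150),Rd(75.6)),((575,20,260),Rd(92)),(T,Rd(92))],[2,5,5],.3)
```

```text
blue [652.5 -98.7  30. ]
red [ 655.6 -153.9   30. ]
yellow [652.2 -43.2  30. ]
[{"x":0,"y":0.001,"z":-0.198,"rx":0.005,"ry":-0.003,"rz":0,"hand":0.3},{"x":0,"y":0,"z":-0.198,"rx":0.005,"ry":-0.003,"rz":0,"hand":0.3},{"x":-0.19,"y":0.093,"z":-0.11,"rx":0,"ry":0,"rz":-0.073,"hand":0.3},{"x":-0.195,"y":0.082,"z":-0.11,"rx":0,"ry":0,"rz":-0.073,"hand":0.3},{"x":-0.199,"y":0.071,"z":-0.11,"rx":0,"ry":0,"rz":-0.073,"hand":0.3},{"x":-0.203,"y":0.059,"z":-0.11,"rx":0,"ry":0,"rz":-0.073,"hand":0.3},{"x":-0.206,"y":0.048,"z":-0.11,"rx":0,"ry":0,"rz":-0.073,"hand":0.3},{"x":-0.177,"y":0.007,"z":0.03,"rx":0,"ry":0,"rz":0,"hand":0.3},{"x":-0.177,"y":0.007,"z":0.03,"rx":0,"ry":0,"rz":0,"hand":0.3},{"x":-0.177,"y":0.007,"z":0.03,"rx":0,"ry":0,"rz":0,"hand":0.3},{"x":-0.177,"y":0.007,"z":0.03,"rx":0,"ry":0,"rz":0,"hand":0.3},{"x":-0.177,"y":0.007,"z":0.03,"rx":0,"ry":0,"rz":0,"hand":0.3}]
```

Emit:
servo_tool(
  commands=[
    {"x":0,"y":0,"z":-0.198,"rx":0.005,"ry":-0.003,"rz":0,"hand":0.3},
    {"x":0,"y":0,"z":-0.198,"rx":0.005,"ry":-0.003,"rz":0,"hand":0.3},
    {"x":-0.19,"y":0.093,"z":-0.11,"rx":0,"ry":0,"rz":-0.073,"hand":0.3},
    {"x":-0.195,"y":0.082,"z":-0.11,"rx":0,"ry":0,"rz":-0.073,"hand":0.3},
    {"x":-0.199,"y":0.071,"z":-0.11,"rx":0,"ry":0,"rz":-0.073,"hand":0.3},
    {"x":-0.203,"y":0.059,"z":-0.11,"rx":0,"ry":0,"rz":-0.073,"hand":0.3},
    {"x":-0.206,"y":0.048,"z":-0.11,"rx":0,"ry":0,"rz":-0.073,"hand":0.3},
    {"x":-0.177,"y":0.007,"z":0.03,"rx":0,"ry":0,"rz":0,"hand":0.3},
    {"x":-0.177,"y":0.007,"z":0.03,"rx":0,"ry":0,"rz":0,"hand":0.3},
    {"x":-0.177,"y":0.007,"z":0.03,"rx":0,"ry":0,"rz":0,"hand":0.3},
    {"x":-0.177,"y":0.007,"z":0.03,"rx":0,"ry":0,"rz":0,"hand":0.3},
    {"x":-0.177,"y":0.007,"z":0.03,"rx":0,"ry":0,"rz":0,"hand":0.3},
  ],
)

```text
t: 22.12
ee_pos: [586.3, -157.9, 228.3]
ee_rot: [0.694, 0.72, -0.003, -0.002]
force: [0.8, 0.1, -1.3]
gripper_width: 34.5
grip_force: 60.9
```

Emit:
servo_tool(
  commands=[
    {"x":0,"y":0,"z":0,"rx":0,"ry":0,"rz":0,"hand":0.3},
  ],
)

```text
t: 22.25
ee_pos: [585.8, -159.7, 227.5]
ee_rot: [0.695, 0.719, -0.003, -0.002]
force: [-0.8, 0.6, -1.0]
gripper_width: 34.7
grip_force: 60.9
```

Run:
```python
from h import *
s=st();c,im=shot("wrist","w8")
print(proj(c,[[655.6,-154,30],[652.5,-98.7,30],[652.2,-43.2,30]]).round(1).tolist())
print("expected probe nose top, hook", )
r=R.from_quat(s["ee_rot"]).as_matrix();
def tp(x,y,z): return s["ee_pos"]+r@np.array([-y,x+18,71-z])   # probe coords -> world
for q in([40,14,38],[40,-14,38],[63,9,6],[63,-9,37],[58,0,37]): print(q,proj(c,tp(*q)).round(1).tolist())
cv2.imwrite("pics/c3.png",cv2.resize(im[150:330,260:500,::-1],None,fx=3,fy=3,interpolation=cv2.INTER_CUBIC))
```

```text
t 22.25 pos [ 585.8 -159.7  227.5] yaw of x 91.9 zt [-0.008 -0.002 -1.   ] q [ 0.69  0.63 -0.79  1.64  0.5   1.08 -0.22] F [-0.8  0.6 -1. ] w 34.7 g 60.9
[[412.1, 212.6], [414.8, 143.1], [421.6, 66.1]]
expected probe nose top, hook
[40, 14, 38] [[460.3, 331.5]]
[40, -14, 38] [[466.9, 270.3]]
[63, 9, 6] [[485.6, 291.1]]
[63, -9, 37] [[520.0, 280.8]]
[58, 0, 37] [[505.3, 300.6]]
```

View pics/c3.png

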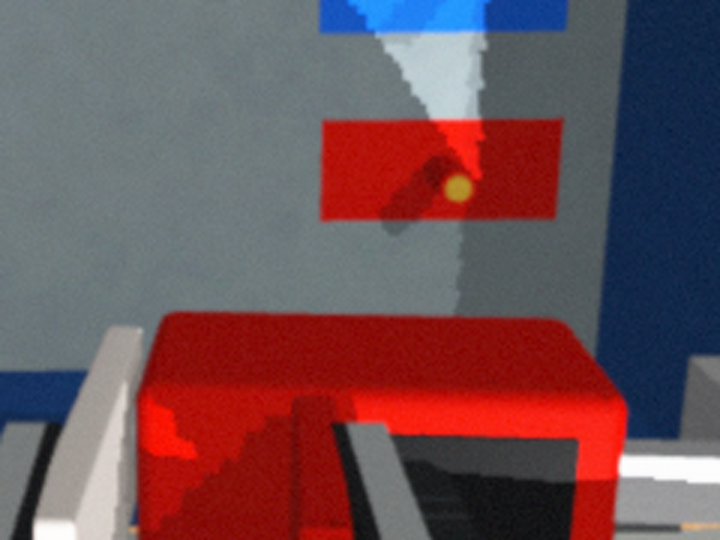

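Crop c3: the red post's top is at (458,188) in the crop, i.e. (412.7,212.7), just where predicted; the held probe's side face has its top edge at about row 283 and its bottom edge at about row 256. I fit the probe's pose in the hand.

```bash
cat >> h.py <<'E'
def inhand(c,s,m,uv,x0=(18,0,71,0)):
    """probe pose in tool frame: origin at tool (y0,x0,h), yaw: probe->tool"""
    r=R.from_quat(s["ee_rot"]).as_matrix()
    def P(v):
        m_=np.array(m,float);cs,sn=np.cos(v[3]),np.sin(v[3])
        px=cs*m_[:,0]-sn*m_[:,1];py=sn*m_[:,0]+cs*m_[:,1]
        return s["ee_pos"]+np.c_[v[1]+py,v[0]+px,v[2]-m_[:,2]]@r.T
    f=lambda v:(proj(c,P(v))-uv).ravel()
    q=least_squares(f,x0,loss="soft_l1",f_scale=2);return q.x,f(q.x).reshape(-1,2).round(1)
E
python3 - <<'E'
from h import *
s=manip.get_state();c=cam("wrist",s)
o=np.array([260,150])
uv=np.array([(565,320),(165,313),(627,402),(141,388)])/3+o
print(inhand(c,s,[(40,14,0),(-28,14,0),(40,14,38),(-28,14,38)],uv))
E
```

```text
(array([ 2.10481889e+01, -6.52541757e+00,  7.44369319e+01, -2.61706346e-02]), array([[-4.4, -0.4],
       [-2.3, -1.3],
       [ 1.2,  0.3],
       [ 3.1,  1.1]]))
```

Run:
```python
from h import *
im=cv2.imread("pics/w8.png")[:,:,::-1].copy();m=cmask(im,"red");V=cv2.cvtColor(im,cv2.COLOR_RGB2HSV)[...,2]
for x in(315,330,345,360,400,420,440,455,460,465):
    y=np.nonzero(m[240:420,x])[0]+240;print(x,y.min() if len(y) else None,y.max() if len(y) else None,len(y),V[250:300:3,x].tolist())
for r in(290,300,310,320,330,340,350,360): 
    x=np.nonzero(m[r])[0];print(r,x.min(),x.max(),len(x))
s=manip.get_state();c=cam("wrist",s);r=R.from_quat(s["ee_rot"]).as_matrix()
for v in((18,-1,71),(20,-6,73)):
  print(v,[proj(c,s["ee_pos"]+r@np.array([v[1]+y,v[0]+x,v[2]-z])).round(0).tolist()[0] for x,y,z in((40,14,0),(-28,14,0),(40,14,38),(-28,14,38),(40,-14,38),(-28,-14,38))])
```

```text
315 256 335 80 [123, 121, 119, 127, 137, 139, 139, 140, 139, 154, 180, 178, 228, 249, 249, 249, 249]
330 254 336 83 [124, 114, 134, 138, 141, 140, 139, 139, 136, 149, 175, 177, 181, 175, 180, 175, 178]
345 255 336 82 [122, 119, 138, 140, 136, 137, 140, 138, 142, 145, 174, 177, 177, 179, 177, 140, 138]
360 255 394 140 [125, 115, 137, 139, 137, 138, 140, 139, 139, 142, 169, 138, 134, 134, 136, 136, 131]
400 256 294 39 [125, 123, 133, 135, 135, 139, 138, 138, 140, 141, 175, 223, 246, 250, 250, 73, 53]
420 256 295 40 [94, 94, 133, 139, 138, 138, 137, 136, 139, 137, 170, 216, 243, 250, 251, 146, 59]
440 256 339 49 [94, 93, 123, 138, 139, 140, 141, 137, 138, 138, 159, 208, 241, 251, 251, 231, 63]
455 267 340 74 [94, 93, 99, 93, 96, 91, 140, 136, 141, 140, 156, 202, 239, 251, 251, 251, 252]
460 273 339 67 [80, 80, 77, 73, 73, 75, 71, 63, 136, 138, 150, 198, 237, 251, 251, 251, 251]
465 280 310 31 [74, 72, 72, 72, 75, 71, 74, 78, 70, 68, 118, 207, 239, 250, 250, 250, 251]
290 306 468 163
300 306 466 81
310 306 465 84
320 306 464 85
330 307 463 87
340 357 457 29
350 357 376 20
360 357 376 20
(18, -1, 71) [[440.0, 246.0], [306.0, 246.0], [467.0, 273.0], [301.0, 273.0], [460.0, 334.0], [302.0, 334.0]]
(20, -6, 73) [[442.0, 254.0], [310.0, 254.0], [469.0, 282.0], [307.0, 282.0], [462.0, 341.0], [307.0, 342.0]]
```

Run:
```python
from h import *
plan([((587.5,-152.4,130),Rd(92)),((587.5,-152.4,90),Rd(92))],[4,3],.3)
```

```text
[{"x":0.007,"y":0.003,"z":0.122,"rx":-0.002,"ry":0,"rz":0,"hand":0.3},{"x":0.007,"y":0.003,"z":0.122,"rx":-0.002,"ry":0,"rz":0,"hand":0.3},{"x":0.007,"y":0.003,"z":0.122,"rx":-0.002,"ry":0,"rz":0,"hand":0.3},{"x":0.007,"y":0.002,"z":0.122,"rx":-0.002,"ry":0,"rz":0,"hand":0.3},{"x":0,"y":0,"z":0.067,"rx":0,"ry":0.001,"rz":0,"hand":0.3},{"x":0,"y":0,"z":0.067,"rx":0,"ry":0.001,"rz":0,"hand":0.3},{"x":0,"y":0,"z":0.067,"rx":0,"ry":0.001,"rz":0,"hand":0.3}]
```

Emit:
servo_tool(
  commands=[
    {"x":0.007,"y":0.003,"z":0.122,"rx":-0.002,"ry":0,"rz":0,"hand":0.3},
    {"x":0.007,"y":0.003,"z":0.122,"rx":-0.002,"ry":0,"rz":0,"hand":0.3},
    {"x":0.007,"y":0.003,"z":0.122,"rx":-0.002,"ry":0,"rz":0,"hand":0.3},
    {"x":0.007,"y":0.002,"z":0.122,"rx":-0.002,"ry":0,"rz":0,"hand":0.3},
    {"x":0,"y":0,"z":0,"rx":0,"ry":0,"rz":0,"hand":0.3},
  ],
)

```text
t: 22.92
ee_pos: [587.2, -149.9, 129.1]
ee_rot: [0.693, 0.721, -0.001, -0.001]
force: [0.3, 0.1, -1.2]
gripper_width: 34.9
grip_force: 60.9
```

Run:
```python
from h import *
s=st();c,im=shot("wrist","w9")
im=im.copy();print(proj(c,[[655.6,-154,30],[655.6,-154,4]]).round(1))
plan([((587.5,-152.4,90),Rd(92))],[3],.3)
cv2.imwrite("pics/c4.png",cv2.resize(im[180:400,290:560,::-1],None,fx=2.7,fy=2.7,interpolation=cv2.INTER_CUBIC))
```

```text
t 22.93 pos [ 587.2 -149.9  129.1] yaw of x 92.2 zt [-0.003 -0.    -1.   ] q [ 0.63  0.75 -0.72  1.73  0.61  0.91 -0.31] F [ 0.3  0.1 -1.2] w 34.9 g 60.9
[[441.9 264.5]
 [430.5 251.2]]
[{"x":-0.004,"y":-0.001,"z":0.067,"rx":-0.001,"ry":0,"rz":0.001,"hand":0.3},{"x":-0.004,"y":-0.001,"z":0.067,"rx":-0.001,"ry":0,"rz":0.001,"hand":0.3},{"x":-0.004,"y":-0.001,"z":0.067,"rx":-0.001,"ry":0,"rz":0.001,"hand":0.3}]
```

View pics/c4.png

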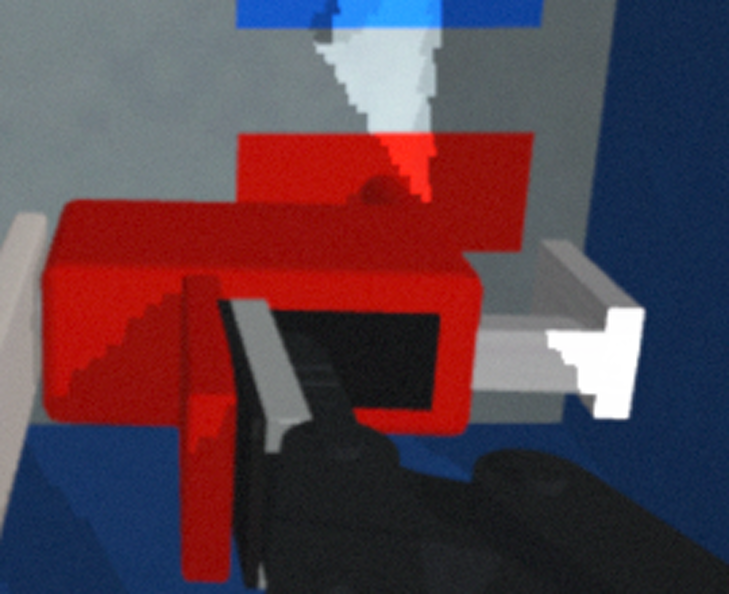

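Crop c4: the hook is pushed out (plate at crop (622,362), nose edge at column 478), and the post is hidden behind the body. Small shift back, then lower with a force check.

Run:
```python
from h import *
plan([((585.6,-150.4,112),Rd(92)),((585.6,-150.4,87),Rd(92))],[2,3],.3)
```

```text
[{"x":0,"y":-0.005,"z":0.045,"rx":-0.001,"ry":0,"rz":0.002,"hand":0.3},{"x":0,"y":-0.005,"z":0.045,"rx":-0.001,"ry":0,"rz":0.002,"hand":0.3},{"x":0,"y":0,"z":0.042,"rx":0,"ry":0,"rz":0,"hand":0.3},{"x":0,"y":0,"z":0.042,"rx":0,"ry":0,"rz":0,"hand":0.3},{"x":0,"y":0,"z":0.042,"rx":0,"ry":0,"rz":0,"hand":0.3}]
```

Emit:
servo_tool(
  commands=[
    {"x":0,"y":-0.005,"z":0.045,"rx":0,"ry":0,"rz":0.002,"hand":0.3},
    {"x":0,"y":-0.005,"z":0.045,"rx":0,"ry":0,"rz":0.002,"hand":0.3},
    {"x":0,"y":0,"z":0.042,"rx":0,"ry":0,"rz":0,"hand":0.3},
    {"x":0,"y":0,"z":0.042,"rx":0,"ry":0,"rz":0,"hand":0.3},
    {"x":0,"y":0,"z":0.042,"rx":0,"ry":0,"rz":0,"hand":0.3},
    {"x":0,"y":0,"z":0,"rx":0,"ry":0,"rz":0,"hand":0.3},
  ],
)

```text
t: 23.72
ee_pos: [585.2, -151.1, 85.3]
ee_rot: [0.695, 0.719, -0.001, -0.001]
force: [1.4, 0.7, -1.4]
gripper_width: 34.6
grip_force: 60.9
```

Emit:
servo_tool(
  commands=[
    {"x":0,"y":0,"z":0.02,"rx":0,"ry":0,"rz":0,"hand":0.3},
    {"x":0,"y":0,"z":0.02,"rx":0,"ry":0,"rz":0,"hand":0.3},
    {"x":0,"y":0,"z":0.01,"rx":0,"ry":0,"rz":0,"hand":0.3},
    {"x":0,"y":0,"z":0,"rx":0,"ry":0,"rz":0,"hand":0.3},
  ],
)

```text
t: 24.22
ee_pos: [585.4, -151.2, 76.0]
ee_rot: [0.695, 0.719, -0.001, -0.0]
force: [0.7, -0.1, -1.0]
gripper_width: 34.8
grip_force: 60.9
```

Emit:
servo_tool(
  commands=[
    {"x":0,"y":0,"z":0.005,"rx":0,"ry":0,"rz":0,"hand":0.3},
    {"x":0,"y":0,"z":0.005,"rx":0,"ry":0,"rz":0,"hand":0.3},
    {"x":0,"y":0,"z":0,"rx":0,"ry":0,"rz":0,"hand":0.3},
  ],
)

```text
t: 24.6
ee_pos: [585.9, -151.2, 74.9]
ee_rot: [0.695, 0.719, -0.001, 0.0]
force: [-1.7, 0.1, 11.0]
gripper_width: 34.7
grip_force: 63.5
```

Emit:
servo_tool(
  commands=[
    {"x":0,"y":0,"z":0,"rx":0,"ry":0,"rz":0,"hand":0.48},
    {"x":0,"y":0,"z":0,"rx":0,"ry":0,"rz":0,"hand":0.55},
    {"x":0,"y":0,"z":0,"rx":0,"ry":0,"rz":0,"hand":0.75},
    {"x":0,"y":0,"z":0,"rx":0,"ry":0,"rz":0,"hand":0.75},
    {"x":0,"y":0,"z":-0.15,"rx":0,"ry":0,"rz":0,"hand":0.75},
    {"x":0,"y":0,"z":-0.25,"rx":0,"ry":0,"rz":0,"hand":0.75},
    {"x":0,"y":0,"z":-0.25,"rx":0,"ry":0,"rz":0,"hand":0.75},
    {"x":0,"y":0,"z":0,"rx":0,"ry":0,"rz":0,"hand":0.75},
  ],
)

```text
t: 25.6
ee_pos: [587.0, -151.2, 207.6]
ee_rot: [0.695, 0.719, 0.0, 0.002]
force: [-0.5, -0.2, -0.9]
gripper_width: 63.9
grip_force: 0.0
```

Run:
```python
from h import *
s=st();c,im=shot("wrist","w10")
w=[606,-152.4,.035]
# origin z=4
import h
def sil4(c,p,shape=(480,640)): return _s(c,[p[0],p[1],p[2],4],shape)
_s=h.sil;h.sil=sil4
p,f,m=fitprobe(c,im,"red",[606,-152,.035],rad=75);print("probe",p.round(3),round(f,3),m.sum())
b=place(p,[45,0,0])[0];print("gap centre if caught",b.round(1))
plan([((590,-60,300),Rd(90)),((500,320,210),Rd(76.5))],[3,7],1)
```

```text
t 25.6 pos [ 587.  -151.2  207.6] yaw of x 91.9 zt [ 0.003 -0.002 -1.   ] q [ 0.67  0.65 -0.78  1.67  0.52  1.03 -0.25] F [-0.5 -0.2 -0.9] w 63.9 g 0.0
probe [ 6.11461e+02 -1.53116e+02  2.90000e-02] 0.141 4274
gap centre if caught [ 656.4 -151.8    0. ]
[{"x":0.152,"y":0.012,"z":-0.158,"rx":0,"ry":0.001,"rz":0.014,"hand":1},{"x":0.152,"y":0.01,"z":-0.158,"rx":0,"ry":0.001,"rz":0.014,"hand":1},{"x":0.152,"y":0.008,"z":-0.158,"rx":0,"ry":0.001,"rz":0.014,"hand":1},{"x":0.271,"y":-0.064,"z":0.064,"rx":0,"ry":0,"rz":0.043,"hand":1},{"x":0.269,"y":-0.073,"z":0.064,"rx":0,"ry":0,"rz":0.043,"hand":1},{"x":0.266,"y":-0.082,"z":0.064,"rx":0,"ry":0,"rz":0.043,"hand":1},{"x":0.263,"y":-0.091,"z":0.064,"rx":0,"ry":0,"rz":0.043,"hand":1},{"x":0.26,"y":-0.1,"z":0.064,"rx":0,"ry":0,"rz":0.043,"hand":1},{"x":0.257,"y":-0.109,"z":0.064,"rx":0,"ry":0,"rz":0.043,"hand":1},{"x":0.253,"y":-0.118,"z":0.064,"rx":0,"ry":0,"rz":0.043,"hand":1}]
```

Red is clipped: the fitted nose-to-hook gap, centred at (656,-152), contains the post at (655.6,-154). On to blue.

Emit:
servo_tool(
  commands=[
    {"x":0.152,"y":0.012,"z":-0.158,"rx":0,"ry":0.001,"rz":0.014,"hand":1},
    {"x":0.152,"y":0.01,"z":-0.158,"rx":0,"ry":0.001,"rz":0.014,"hand":1},
    {"x":0.152,"y":0.008,"z":-0.158,"rx":0,"ry":0.001,"rz":0.014,"hand":1},
    {"x":0.271,"y":-0.064,"z":0.064,"rx":0,"ry":0,"rz":0.043,"hand":1},
    {"x":0.269,"y":-0.073,"z":0.064,"rx":0,"ry":0,"rz":0.043,"hand":1},
    {"x":0.266,"y":-0.082,"z":0.064,"rx":0,"ry":0,"rz":0.043,"hand":1},
    {"x":0.263,"y":-0.091,"z":0.064,"rx":0,"ry":0,"rz":0.043,"hand":1},
    {"x":0.26,"y":-0.1,"z":0.064,"rx":0,"ry":0,"rz":0.043,"hand":1},
    {"x":0.257,"y":-0.109,"z":0.064,"rx":0,"ry":0,"rz":0.043,"hand":1},
    {"x":0.253,"y":-0.118,"z":0.064,"rx":0,"ry":0,"rz":0.043,"hand":1},
    {"x":0,"y":0,"z":0,"rx":0,"ry":0,"rz":0,"hand":1},
  ],
)

```text
t: 27.02
ee_pos: [496.5, 324.2, 208.0]
ee_rot: [0.783, 0.621, -0.001, -0.002]
force: [-0.2, -0.4, -0.6]
gripper_width: 85.3
grip_force: 0.0
```

Run:
```python
from h import *
s=st();c,im=shot("wrist","w11")
print([(round(d["confidence"],2),d["rect"]) for d in spotter.look_for("wrist","blue_probe")],proj(c,[518,321,38]).round())
p,f,m=fitprobe(c,im,"blue",[518.4,321.5,-.23],rad=80);print("blue",p.round(3),round(f,3),m.sum())
g=place(p,[-24,0,0])[0];y=np.degrees(p[2])+90;print(g,y)
plan([((g[0],g[1],140),Rd(y)),((g[0],g[1],69),Rd(y))],[3,3],1)
```

```text
t 27.02 pos [496.5 324.2 208. ] yaw of x 76.8 zt [-0.005  0.002 -1.   ] q [-0.16  0.63 -0.76  1.7   0.49  1.01 -1.32] F [-0.2 -0.4 -0.6] w 85.3 g 0.0
[(0.84, [393.5, 8.2, 83.1, 113.8]), (0.77, [279.6, 199.5, 138.5, 61.3])] [[355. 223.]]
blue [ 5.17673e+02  3.19590e+02 -2.33000e-01] 0.113 3768
[494.32373503 325.14060009   0.        ] 76.62885773533004
[{"x":0.007,"y":-0.009,"z":0.114,"rx":-0.001,"ry":0,"rz":0,"hand":1},{"x":0.007,"y":-0.009,"z":0.114,"rx":-0.001,"ry":0,"rz":0,"hand":1},{"x":0.007,"y":-0.009,"z":0.114,"rx":-0.001,"ry":0,"rz":0,"hand":1},{"x":0,"y":0,"z":0.119,"rx":0,"ry":0,"rz":0,"hand":1},{"x":0,"y":0,"z":0.119,"rx":0,"ry":0,"rz":0,"hand":1},{"x":0,"y":0,"z":0.119,"rx":0,"ry":0,"rz":0,"hand":1}]
```

Emit:
servo_tool(
  commands=[
    {"x":0.004,"y":-0.009,"z":0.114,"rx":-0.001,"ry":0,"rz":0,"hand":1},
    {"x":0.004,"y":-0.009,"z":0.114,"rx":-0.001,"ry":0,"rz":0,"hand":1},
    {"x":0.004,"y":-0.009,"z":0.114,"rx":-0.001,"ry":0,"rz":0,"hand":1},
    {"x":0,"y":0,"z":0.118,"rx":0,"ry":0,"rz":0,"hand":1},
    {"x":0,"y":0,"z":0.118,"rx":0,"ry":0,"rz":0,"hand":1},
    {"x":0,"y":0,"z":0.118,"rx":0,"ry":0,"rz":0,"hand":1},
    {"x":0,"y":0,"z":0,"rx":0,"ry":0,"rz":0,"hand":0.3},
    {"x":0,"y":0,"z":0,"rx":0,"ry":0,"rz":0,"hand":0.3},
    {"x":0,"y":0,"z":0,"rx":0,"ry":0,"rz":0,"hand":0.3},
    {"x":0,"y":0,"z":0,"rx":0,"ry":0,"rz":0,"hand":0.3},
    {"x":0,"y":0,"z":0,"rx":0,"ry":0,"rz":0,"hand":0.3},
  ],
)

```text
t: 28.5
ee_pos: [498.2, 323.5, 73.4]
ee_rot: [0.786, 0.618, 0.003, 0.001]
force: [8.5, -4.8, 16.5]
gripper_width: 34.9
grip_force: 58.6
```

Run:
```python
from h import *
st()
s=manip.get_state();p=s["ee_pos"].copy();p[2]=150
plan([(p,Rd(76.6)),((560,60,260),Rd(92)),((585,-95,229),Rd(92))],[2,5,4],.3)
```

```text
t 28.5 pos [498.2 323.5  73.4] yaw of x 76.4 zt [ 0.007  0.002 -1.   ] q [-0.24  0.79 -0.64  1.79  0.66  0.78 -1.46] F [ 8.5 -4.8 16.5] w 34.9 g 58.6
[{"x":0.001,"y":0.001,"z":-0.192,"rx":0.004,"ry":-0.002,"rz":-0.002,"hand":0.3},{"x":0,"y":0.001,"z":-0.192,"rx":0.004,"ry":-0.002,"rz":-0.002,"hand":0.3},{"x":-0.242,"y":0.121,"z":-0.11,"rx":0,"ry":0,"rz":-0.069,"hand":0.3},{"x":-0.248,"y":0.108,"z":-0.11,"rx":0,"ry":0,"rz":-0.069,"hand":0.3},{"x":-0.254,"y":0.094,"z":-0.11,"rx":0,"ry":0,"rz":-0.069,"hand":0.3},{"x":-0.258,"y":0.081,"z":-0.11,"rx":0,"ry":0,"rz":-0.069,"hand":0.3},{"x":-0.262,"y":0.066,"z":-0.11,"rx":0,"ry":0,"rz":-0.069,"hand":0.3},{"x":-0.195,"y":0.024,"z":0.039,"rx":0,"ry":0,"rz":0.001,"hand":0.3},{"x":-0.195,"y":0.024,"z":0.039,"rx":0,"ry":0,"rz":0.001,"hand":0.3},{"x":-0.195,"y":0.025,"z":0.039,"rx":0,"ry":0,"rz":0.001,"hand":0.3},{"x":-0.195,"y":0.025,"z":0.039,"rx":0,"ry":0,"rz":0.001,"hand":0.3}]
```

Emit:
servo_tool(
  commands=[
    {"x":0,"y":0,"z":-0.192,"rx":0.004,"ry":-0.002,"rz":0,"hand":0.3},
    {"x":0,"y":0,"z":-0.192,"rx":0.004,"ry":-0.002,"rz":0,"hand":0.3},
    {"x":-0.242,"y":0.121,"z":-0.11,"rx":0,"ry":0,"rz":-0.069,"hand":0.3},
    {"x":-0.248,"y":0.108,"z":-0.11,"rx":0,"ry":0,"rz":-0.069,"hand":0.3},
    {"x":-0.254,"y":0.094,"z":-0.11,"rx":0,"ry":0,"rz":-0.069,"hand":0.3},
    {"x":-0.258,"y":0.081,"z":-0.11,"rx":0,"ry":0,"rz":-0.069,"hand":0.3},
    {"x":-0.262,"y":0.066,"z":-0.11,"rx":0,"ry":0,"rz":-0.069,"hand":0.3},
    {"x":-0.195,"y":0.024,"z":0.039,"rx":0,"ry":0,"rz":0,"hand":0.3},
    {"x":-0.195,"y":0.024,"z":0.039,"rx":0,"ry":0,"rz":0,"hand":0.3},
    {"x":-0.195,"y":0.025,"z":0.039,"rx":0,"ry":0,"rz":0,"hand":0.3},
    {"x":-0.195,"y":0.025,"z":0.039,"rx":0,"ry":0,"rz":0,"hand":0.3},
    {"x":0,"y":0,"z":0,"rx":0,"ry":0,"rz":0,"hand":0.3},
  ],
)

```text
t: 30.0
ee_pos: [581.6, -98.6, 226.1]
ee_rot: [0.696, 0.718, -0.003, -0.002]
force: [0.5, 1.1, -1.1]
gripper_width: 34.4
grip_force: 60.8
```

Run:
```python
from h import *
s=st();c,im=shot("wrist","w12")
m=cmask(im,"blue");V=cv2.cvtColor(im,cv2.COLOR_RGB2HSV)[...,2]
for x in(315,330,345,400,420,440):
    y=np.nonzero(m[240:420,x])[0]+240;print(x,y.min() if len(y) else None,y.max() if len(y) else None,V[240:300:3,x].tolist())
for r in(290,300,320,330): 
    x=np.nonzero(m[r,290:500])[0]+290;print(r,x.min(),x.max())
r=R.from_quat(s["ee_rot"]).as_matrix()
for v in((19,-2,73),(19,-5,73)):
  print(v,[proj(c,s["ee_pos"]+r@np.array([v[1]+y,v[0]+x,v[2]-z])).round(0).tolist()[0] for x,y,z in((40,14,0),(-28,14,0),(40,14,38),(-28,14,38),(40,-14,38),(-28,-14,38))])
# post tops: brass
H,S,_=[cv2.cvtColor(im,cv2.COLOR_RGB2HSV)[...,i].astype(int) for i in range(3)]
print("pred",proj(c,[[655.6,-154,30],[652.5,-98.7,30],[652.2,-43.2,30]]).round(1).tolist())
u=proj(c,[652.5,-98.7,30])[0].astype(int);k=(H>15)&(H<35)&(S>80)
yy,xx=np.nonzero(k[u[1]-15:u[1]+15,u[0]-15:u[0]+15]);print("post",xx.mean()+u[0]-15,yy.mean()+u[1]-15,len(xx))
```

```text
t 30.0 pos [581.6 -98.6 226.1] yaw of x 91.7 zt [-0.006 -0.002 -1.   ] q [ 0.62  0.62 -0.82  1.69  0.51  1.06 -0.34] F [ 0.5  1.1 -1.1] w 34.4 g 60.8
315 245 398 [109, 115, 115, 125, 133, 134, 139, 136, 142, 169, 200, 245, 245, 247, 248, 247, 247, 247, 247, 248]
330 244 398 [115, 125, 133, 132, 133, 133, 135, 132, 137, 169, 171, 173, 176, 172, 174, 175, 178, 197, 218, 243]
345 244 398 [112, 116, 131, 131, 136, 134, 135, 135, 140, 164, 177, 171, 173, 173, 147, 135, 134, 133, 133, 132]
400 245 282 [113, 112, 128, 135, 133, 137, 137, 135, 136, 159, 210, 242, 249, 249, 139, 47, 52, 53, 53, 53]
420 246 327 [85, 81, 133, 135, 137, 134, 135, 137, 138, 150, 202, 238, 249, 249, 226, 57, 53, 52, 55, 57]
440 246 353 [82, 84, 123, 131, 134, 135, 133, 135, 135, 141, 193, 234, 249, 250, 241, 56, 62, 57, 57, 57]
290 306 464
300 306 463
320 308 499
330 357 499
(19, -2, 73) [[441.0, 247.0], [308.0, 247.0], [467.0, 273.0], [304.0, 273.0], [461.0, 333.0], [305.0, 333.0]]
(19, -5, 73) [[441.0, 252.0], [308.0, 252.0], [466.0, 280.0], [304.0, 280.0], [460.0, 339.0], [305.0, 339.0]]
pred [[410.5, 282.5], [412.9, 219.7], [419.1, 150.6]]
post 412.27906976744185 220.06976744186045 43
```

Run:
```python
from h import *
plan([((584.5,-101.6,115),Rd(92)),((584.5,-101.6,88),Rd(92))],[4,3],.3)
```

```text
[{"x":-0.007,"y":0.004,"z":0.139,"rx":-0.002,"ry":0,"rz":-0.001,"hand":0.3},{"x":-0.007,"y":0.004,"z":0.139,"rx":-0.002,"ry":0,"rz":-0.001,"hand":0.3},{"x":-0.007,"y":0.004,"z":0.139,"rx":-0.002,"ry":0,"rz":-0.001,"hand":0.3},{"x":-0.007,"y":0.003,"z":0.139,"rx":-0.002,"ry":0,"rz":-0.001,"hand":0.3},{"x":0,"y":0,"z":0.046,"rx":0,"ry":0,"rz":0,"hand":0.3},{"x":0,"y":0,"z":0.046,"rx":0,"ry":0,"rz":0,"hand":0.3},{"x":0,"y":0,"z":0.046,"rx":0,"ry":0,"rz":0,"hand":0.3}]
```

Emit:
servo_tool(
  commands=[
    {"x":-0.007,"y":0.004,"z":0.139,"rx":-0.002,"ry":0,"rz":-0.001,"hand":0.3},
    {"x":-0.007,"y":0.004,"z":0.139,"rx":-0.002,"ry":0,"rz":-0.001,"hand":0.3},
    {"x":-0.007,"y":0.004,"z":0.139,"rx":-0.002,"ry":0,"rz":-0.001,"hand":0.3},
    {"x":-0.007,"y":0.003,"z":0.139,"rx":-0.002,"ry":0,"rz":-0.001,"hand":0.3},
    {"x":0,"y":0,"z":0,"rx":0,"ry":0,"rz":0,"hand":0.3},
    {"x":0,"y":0,"z":0,"rx":0,"ry":0,"rz":0,"hand":0.3},
  ],
)

```text
t: 30.8
ee_pos: [585.2, -99.7, 116.4]
ee_rot: [0.693, 0.721, 0.0, 0.001]
force: [-0.1, -0.2, -1.4]
gripper_width: 34.8
grip_force: 60.7
```

Run:
```python
from h import *
st();plan([((584.5,-101.6,110),Rd(92)),((584.5,-101.6,88),Rd(92))],[2,3],.3)
```

```text
t 30.8 pos [585.2 -99.7 116.4] yaw of x 92.2 zt [ 0.002 -0.    -1.   ] q [ 0.56  0.75 -0.73  1.77  0.64  0.87 -0.43] F [-0.1 -0.2 -1.4] w 34.8 g 60.7
[{"x":-0.005,"y":-0.002,"z":0.016,"rx":0.001,"ry":0,"rz":0.003,"hand":0.3},{"x":-0.005,"y":-0.002,"z":0.016,"rx":0.001,"ry":0,"rz":0.003,"hand":0.3},{"x":0,"y":0,"z":0.037,"rx":0,"ry":0,"rz":0,"hand":0.3},{"x":0,"y":0,"z":0.037,"rx":0,"ry":0,"rz":0,"hand":0.3},{"x":0,"y":0,"z":0.037,"rx":0,"ry":0,"rz":0,"hand":0.3}]
```

Emit:
servo_tool(
  commands=[
    {"x":-0.005,"y":-0.002,"z":0.016,"rx":0,"ry":0,"rz":0.003,"hand":0.3},
    {"x":-0.005,"y":-0.002,"z":0.016,"rx":0,"ry":0,"rz":0.003,"hand":0.3},
    {"x":0,"y":0,"z":0.037,"rx":0,"ry":0,"rz":0,"hand":0.3},
    {"x":0,"y":0,"z":0.037,"rx":0,"ry":0,"rz":0,"hand":0.3},
    {"x":0,"y":0,"z":0.037,"rx":0,"ry":0,"rz":0,"hand":0.3},
    {"x":0,"y":0,"z":0,"rx":0,"ry":0,"rz":0,"hand":0.3},
  ],
)

```text
t: 31.55
ee_pos: [583.6, -102.4, 85.6]
ee_rot: [0.695, 0.719, -0.0, -0.0]
force: [0.5, 0.4, -1.2]
gripper_width: 34.5
grip_force: 60.7
```

Emit:
servo_tool(
  commands=[
    {"x":0,"y":0,"z":0.02,"rx":0,"ry":0,"rz":0,"hand":0.3},
    {"x":0,"y":0,"z":0.02,"rx":0,"ry":0,"rz":0,"hand":0.3},
    {"x":0,"y":0,"z":0,"rx":0,"ry":0,"rz":0,"hand":0.3},
  ],
)

```text
t: 31.92
ee_pos: [583.9, -102.5, 78.0]
ee_rot: [0.695, 0.719, -0.0, 0.0]
force: [-0.4, -0.2, -0.9]
gripper_width: 34.4
grip_force: 60.7
```

Emit:
servo_tool(
  commands=[
    {"x":0,"y":0,"z":0.006,"rx":0,"ry":0,"rz":0,"hand":0.3},
    {"x":0,"y":0,"z":0.004,"rx":0,"ry":0,"rz":0,"hand":0.3},
    {"x":0,"y":0,"z":0,"rx":0,"ry":0,"rz":0,"hand":0.3},
  ],
)

```text
t: 32.3
ee_pos: [584.4, -102.6, 77.2]
ee_rot: [0.695, 0.719, 0.0, 0.001]
force: [-2.9, -0.9, 13.0]
gripper_width: 34.6
grip_force: 64.2
```

On the floor (13 N). Release and rise.

Emit:
servo_tool(
  commands=[
    {"x":0,"y":0,"z":0,"rx":0,"ry":0,"rz":0,"hand":0.48},
    {"x":0,"y":0,"z":0,"rx":0,"ry":0,"rz":0,"hand":0.55},
    {"x":0,"y":0,"z":0,"rx":0,"ry":0,"rz":0,"hand":0.75},
    {"x":0,"y":0,"z":0,"rx":0,"ry":0,"rz":0,"hand":0.75},
    {"x":0,"y":0,"z":-0.15,"rx":0,"ry":0,"rz":0,"hand":0.75},
    {"x":0,"y":0,"z":-0.25,"rx":0,"ry":0,"rz":0,"hand":0.75},
    {"x":0.05,"y":0.15,"z":-0.25,"rx":0,"ry":0,"rz":0,"hand":0.75},
    {"x":0.1,"y":0.15,"z":-0.15,"rx":0,"ry":0,"rz":0,"hand":0.75},
    {"x":0,"y":0,"z":0,"rx":0,"ry":0,"rz":0,"hand":1},
    {"x":0,"y":0,"z":0,"rx":0,"ry":0,"rz":0,"hand":1},
  ],
)

```text
t: 33.55
ee_pos: [642.2, -70.8, 235.5]
ee_rot: [0.695, 0.719, -0.001, -0.0]
force: [0.0, 0.0, -0.6]
gripper_width: 85.3
grip_force: 0.0
```

Run:
```python
from h import *
s=st();c,im=shot("wrist","w13")
print(proj(c,[[655.6,-154,30],[652.5,-98.7,30]]).round().tolist())
u=proj(c,[620,-125,40])[0].astype(int);x,y=max(u[0]-120,0),max(u[1]-100,0)
cv2.imwrite("pics/c5.png",cv2.resize(im[y:y+200,x:x+240,::-1],None,fx=3,fy=3,interpolation=cv2.INTER_CUBIC));print(x,y)
```

```text
t 33.55 pos [642.2 -70.8 235.5] yaw of x 91.9 zt [-0.001 -0.001 -1.   ] q [ 0.51  0.69 -0.8   1.53  0.52  1.15 -0.36] F [ 0.   0.  -0.6] w 85.3 g 0.0
[[337.0, 305.0], [336.0, 247.0]]
177 178
```

View pics/c5.png

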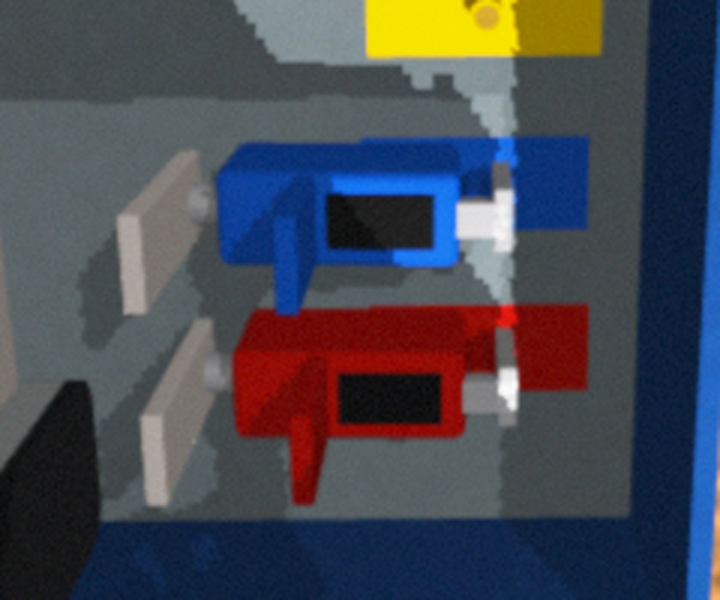

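Crop c5: both hooks (crop (503,210) and (507,385)) stand about 10 mm off the noses with the posts caught. Now I close the panel: fit the hinge circle from the opening readings and plan the return.

```bash
cat >> h.py <<'E'
G=np.array([(-34.6,149.1),(-69.2,217.6),(-197.5,292.8),(-236.7,293.3),(-269.9,288.9),(-288.3,283.9)])
_f=least_squares(lambda v:np.hypot(*(G-v[:2]).T)-v[2],[-225,94,197]).x
def gpt(a):  # grasp point at panel angle a (deg), from the fitted circle
    b=np.radians(a)+A0;y=_f[0]+_f[2]*np.cos(b);z=_f[1]+_f[2]*np.sin(b);return np.array([598.2-(y+288.3)*.044,y,z])
A0=np.arctan2(G[0,1]-_f[1],G[0,0]-_f[0])
def arc2(a0,a1,n,t0,t1,hand,start=None,dz=0):
    w=[]
    for k in range(1,n+1):
        f=k/n;r=Rd(2.7,t0+(t1-t0)*f,.047);w.append((gpt(a0+(a1-a0)*f)-r.apply([0,0,6])+[0,0,dz],r))
    plan(w,[1]*n,hand,start)
E
python3 - <<'E'
from h import *
print(_f.round(1),np.degrees(A0),(np.hypot(*(G-_f[:2]).T)-_f[2]).round(1),(np.degrees(np.arctan2(*(G-_f[:2]).T[::-1])-A0)).round(1))
a=np.degrees(np.arctan2(*(G[-1]-_f[:2])[::-1])-A0)
r=Rd(2.7,46,.047);g=gpt(a)-r.apply([0,0,6]);b=g-r.apply([0,0,90]);print(g,b)
plan([((610,-71,440),Rd(92)),((592,-340,470),Rd(2.7,15,.047)),(b,r)],[4,9,4],1)
E
```

```text
Traceback (most recent call last):
NameError: name '_f' is not defined
```

```bash
sed -i 's/_f\b/CF/g' h.py
python3 - <<'E'
from h import *
print(CF.round(1),np.degrees(A0),(np.hypot(*(G-CF[:2]).T)-CF[2]).round(1),(np.degrees(np.arctan2(*(G-CF[:2]).T[::-1])-A0)).round(1))
a=np.degrees(np.arctan2(*(G[-1]-CF[:2])[::-1])-A0)
r=Rd(2.7,46,.047);g=gpt(a)-r.apply([0,0,6]);b=g-r.apply([0,0,90]);print(g,b)
plan([((610,-71,440),Rd(92)),((592,-340,470),Rd(2.7,15,.047)),(b,r)],[4,9,4],1)
E
```

```text
[-225.    96.8  197.3] 15.351592170862908 [ 0.1 -0.2  0.6 -0.5 -0.1  0.2] [ 0.  22.4 66.7 78.1 87.8 93.3]
[ 598.40052365 -292.56001138  287.91649072] [ 601.44221087 -357.2291006   350.43574406]
[{"x":0.001,"y":-0.04,"z":-0.256,"rx":0,"ry":0,"rz":-0.001,"hand":1},{"x":0.001,"y":-0.04,"z":-0.256,"rx":0,"ry":0,"rz":-0.001,"hand":1},{"x":0.001,"y":-0.04,"z":-0.256,"rx":0,"ry":0,"rz":-0.001,"hand":1},{"x":0.001,"y":-0.04,"z":-0.256,"rx":0,"ry":0,"rz":-0.001,"hand":1},{"x":-0.149,"y":-0.016,"z":-0.016,"rx":0.029,"ry":0.029,"rz":0.219,"hand":1},{"x":-0.149,"y":0.01,"z":-0.02,"rx":0.029,"ry":0.029,"rz":0.219,"hand":1},{"x":-0.145,"y":0.034,"z":-0.024,"rx":0.029,"ry":0.029,"rz":0.219,"hand":1},{"x":-0.136,"y":0.058,"z":-0.028,"rx":0.029,"ry":0.029,"rz":0.219,"hand":1},{"x":-0.124,"y":0.08,"z":-0.032,"rx":0.029,"ry":0.029,"rz":0.219,"hand":1},{"x":-0.107,"y":0.099,"z":-0.037,"rx":0.029,"ry":0.029,"rz":0.219,"hand":1},{"x":-0.088,"y":0.115,"z":-0.042,"rx":0.029,"ry":0.029,"rz":0.219,"hand":1},{"x":-0.066,"y":0.127,"z":-0.046,"rx":0.029,"ry":0.029,"rz":0.219,"hand":1}]
[{"x":-0.042,"y":0.135,"z":-0.051,"rx":0.029,"ry":0.029,"rz":0.219,"hand":1},{"x":0.011,"y":0.06,"z":0.139,"rx":0.173,"ry":0,"rz":0.001,"hand":1},{"x":0.011,"y":0.078,"z":0.129,"rx":0.173,"ry":0,"rz":0.001,"hand":1},{"x":0.011,"y":0.095,"z":0.118,"rx":0.173,"ry":0,"rz":0.001,"hand":1},{"x":0.011,"y":0.11,"z":0.104,"rx":0.173,"ry":0,"rz":0.001,"hand":1}]
```

Emit:
servo_tool(
  commands=[
    {"x":0,"y":-0.04,"z":-0.256,"rx":0,"ry":0,"rz":0,"hand":1},
    {"x":0,"y":-0.04,"z":-0.256,"rx":0,"ry":0,"rz":0,"hand":1},
    {"x":0,"y":-0.04,"z":-0.256,"rx":0,"ry":0,"rz":0,"hand":1},
    {"x":0,"y":-0.04,"z":-0.256,"rx":0,"ry":0,"rz":0,"hand":1},
    {"x":-0.149,"y":-0.016,"z":-0.016,"rx":0.029,"ry":0.029,"rz":0.219,"hand":1},
    {"x":-0.149,"y":0.01,"z":-0.02,"rx":0.029,"ry":0.029,"rz":0.219,"hand":1},
    {"x":-0.145,"y":0.034,"z":-0.024,"rx":0.029,"ry":0.029,"rz":0.219,"hand":1},
    {"x":-0.136,"y":0.058,"z":-0.028,"rx":0.029,"ry":0.029,"rz":0.219,"hand":1},
    {"x":-0.124,"y":0.08,"z":-0.032,"rx":0.029,"ry":0.029,"rz":0.219,"hand":1},
    {"x":-0.107,"y":0.099,"z":-0.037,"rx":0.029,"ry":0.029,"rz":0.219,"hand":1},
    {"x":-0.088,"y":0.115,"z":-0.042,"rx":0.029,"ry":0.029,"rz":0.219,"hand":1},
    {"x":-0.066,"y":0.127,"z":-0.046,"rx":0.029,"ry":0.029,"rz":0.219,"hand":1},
  ],
)

```text
t: 35.1
ee_pos: [593.0, -312.1, 466.4]
ee_rot: [0.987, 0.106, -0.003, -0.119]
force: [0.6, 0.0, -0.2]
gripper_width: 85.7
grip_force: 0.0
```

Emit:
servo_tool(
  commands=[
    {"x":-0.042,"y":0.135,"z":-0.051,"rx":0.029,"ry":0.029,"rz":0.219,"hand":1},
    {"x":0.011,"y":0.06,"z":0.139,"rx":0.173,"ry":0,"rz":0,"hand":0.6},
    {"x":0.011,"y":0.078,"z":0.129,"rx":0.173,"ry":0,"rz":0,"hand":0.4},
    {"x":0.011,"y":0.095,"z":0.118,"rx":0.173,"ry":0,"rz":0,"hand":0.35},
    {"x":0.011,"y":0.11,"z":0.104,"rx":0.173,"ry":0,"rz":0,"hand":0.35},
    {"x":0,"y":0,"z":0,"rx":0,"ry":0,"rz":0,"hand":0.35},
    {"x":0,"y":0,"z":0,"rx":0,"ry":0,"rz":0,"hand":0.35},
  ],
)

```text
t: 35.98
ee_pos: [601.6, -357.2, 352.3]
ee_rot: [0.92, 0.022, -0.008, -0.39]
force: [1.0, 1.0, 1.0]
gripper_width: 29.5
grip_force: 0.0
```

Run:
```python
from h import *
st();r=Rd(2.7,46,.047);plan([(gpt(93.3)-r.apply([0,0,6]),r)],[4],.35)
```

```text
t 35.98 pos [ 601.6 -357.2  352.3] yaw of x 2.7 zt [-0.031  0.718 -0.695] q [ 0.9   0.97 -0.6   0.8  -0.22  1.86 -1.12] F [1. 1. 1.] w 29.5 g 0.0
[{"x":-0.001,"y":0.001,"z":0.114,"rx":0,"ry":-0.001,"rz":0.001,"hand":0.35},{"x":0,"y":0.001,"z":0.114,"rx":0,"ry":-0.001,"rz":0.001,"hand":0.35},{"x":0,"y":0.001,"z":0.114,"rx":0,"ry":-0.001,"rz":0.001,"hand":0.35},{"x":0,"y":0.001,"z":0.114,"rx":0,"ry":-0.001,"rz":0.001,"hand":0.35}]
```

Emit:
servo_tool(
  commands=[
    {"x":0,"y":0.001,"z":0.114,"rx":0,"ry":0,"rz":0,"hand":0.35},
    {"x":0,"y":0.001,"z":0.114,"rx":0,"ry":0,"rz":0,"hand":0.35},
    {"x":0,"y":0.001,"z":0.114,"rx":0,"ry":0,"rz":0,"hand":0.35},
    {"x":0,"y":0.001,"z":0.114,"rx":0,"ry":0,"rz":0,"hand":0.35},
    {"x":0,"y":0,"z":0,"rx":0,"ry":0,"rz":0,"hand":0.35},
  ],
)

```text
t: 36.6
ee_pos: [598.8, -290.9, 289.4]
ee_rot: [0.92, 0.023, -0.008, -0.39]
force: [0.2, -0.8, 0.4]
gripper_width: 29.9
grip_force: 0.0
```

Emit:
servo_tool(
  commands=[
    {"x":0,"y":0,"z":0,"rx":0,"ry":0,"rz":0,"hand":0.1},
    {"x":0,"y":0,"z":0,"rx":0,"ry":0,"rz":0,"hand":0.1},
    {"x":0,"y":0,"z":0,"rx":0,"ry":0,"rz":0,"hand":0.1},
  ],
)

```text
t: 36.98
ee_pos: [599.1, -293.0, 289.3]
ee_rot: [0.92, 0.022, -0.007, -0.391]
force: [-2.2, -1.7, 8.8]
gripper_width: 9.9
grip_force: 58.5
```

```bash
cat >> h.py <<'E'
def pa2():
    s=st();g=s["ee_pos"]+6*R.from_quat(s["ee_rot"]).as_matrix()[:,2];d=g[1:]-CF[:2];a=np.degrees(np.arctan2(d[1],d[0])-A0);print("angle",a,"r",np.hypot(*d),"xerr",g[0]-gpt(a)[0]);return a
E
python3 - <<'E'
from h import *
a=pa2();arc2(a,45,7,46,22,.1)
E
```

```text
t 36.98 pos [ 599.1 -293.   289.3] yaw of x 2.6 zt [-0.03   0.719 -0.694] q [ 0.91  0.93 -0.62  1.08 -0.23  1.63 -1.09] F [-2.2 -1.7  8.8] w 9.9 g 58.5
angle 93.3238986287296 r 198.77976920114642 xerr 0.675412509424973
[{"x":-0.003,"y":-0.101,"z":0.068,"rx":-0.077,"ry":-0.005,"rz":0.002,"hand":0.1},{"x":0.001,"y":-0.1,"z":0.067,"rx":-0.076,"ry":0,"rz":0,"hand":0.1},{"x":0,"y":-0.096,"z":0.072,"rx":-0.076,"ry":0,"rz":0,"hand":0.1},{"x":0,"y":-0.091,"z":0.079,"rx":-0.076,"ry":0,"rz":0,"hand":0.1},{"x":0.001,"y":-0.086,"z":0.083,"rx":-0.077,"ry":0,"rz":0,"hand":0.1},{"x":0,"y":-0.081,"z":0.089,"rx":-0.076,"ry":0,"rz":0,"hand":0.1},{"x":0,"y":-0.076,"z":0.093,"rx":-0.076,"ry":0,"rz":0,"hand":0.1}]
```

Emit:
servo_tool(
  commands=[
    {"x":0,"y":-0.104,"z":0.062,"rx":-0.076,"ry":0,"rz":0,"hand":0.1},
    {"x":0,"y":-0.1,"z":0.067,"rx":-0.076,"ry":0,"rz":0,"hand":0.1},
    {"x":0,"y":-0.096,"z":0.072,"rx":-0.076,"ry":0,"rz":0,"hand":0.1},
    {"x":0,"y":0,"z":0,"rx":0,"ry":0,"rz":0,"hand":0.1},
  ],
)

```text
t: 37.48
ee_pos: [595.8, -219.4, 300.2]
ee_rot: [0.951, 0.024, -0.006, -0.307]
force: [1.1, 4.0, 2.4]
gripper_width: 9.3
grip_force: 58.9
```

Run:
```python
from h import *
a=pa2();arc2(a,45,4,36,22,.1)
```

```text
t 37.48 pos [ 595.8 -219.4  300.2] yaw of x 2.8 zt [-0.026  0.584 -0.812] q [ 0.83  0.76 -0.62  1.3  -0.17  1.43 -1.16] F [1.1 4.  2.4] w 9.3 g 58.9
angle 72.02893135986558 r 198.66432900833104 xerr 0.6407395824465993
[{"x":-0.003,"y":-0.085,"z":0.083,"rx":-0.072,"ry":-0.003,"rz":0.005,"hand":0.1},{"x":0.001,"y":-0.083,"z":0.083,"rx":-0.078,"ry":0,"rz":0,"hand":0.1},{"x":0,"y":-0.079,"z":0.087,"rx":-0.078,"ry":0,"rz":0,"hand":0.1},{"x":0,"y":-0.074,"z":0.091,"rx":-0.077,"ry":0,"rz":0,"hand":0.1}]
```

Forces are tiny; continue.

Emit:
servo_tool(
  commands=[
    {"x":0,"y":-0.088,"z":0.078,"rx":-0.076,"ry":0,"rz":0,"hand":0.1},
    {"x":0,"y":-0.083,"z":0.083,"rx":-0.078,"ry":0,"rz":0,"hand":0.1},
    {"x":0,"y":-0.079,"z":0.087,"rx":-0.078,"ry":0,"rz":0,"hand":0.1},
    {"x":0,"y":-0.074,"z":0.091,"rx":-0.077,"ry":0,"rz":0,"hand":0.1},
    {"x":0,"y":0,"z":0,"rx":0,"ry":0,"rz":0,"hand":0.1},
  ],
)

```text
t: 38.1
ee_pos: [591.7, -129.4, 274.5]
ee_rot: [0.981, 0.025, -0.003, -0.191]
force: [-1.5, 11.0, 8.3]
gripper_width: 9.5
grip_force: 60.5
```

Run:
```python
from h import *
a=pa2();arc2(a,4,6,np.degrees(np.arcsin(R.from_quat(manip.get_state()["ee_rot"]).as_matrix()[1,2])),2,.1)
```

```text
t 38.1 pos [ 591.7 -129.4  274.5] yaw of x 2.8 zt [-0.016  0.374 -0.927] q [ 0.67  0.61 -0.58  1.53 -0.06  1.16 -1.33] F [-1.5 11.   8.3] w 9.5 g 60.5
angle 45.03614800028013 r 197.9875214834793 xerr 0.49617117410980427
[{"x":-0.002,"y":-0.067,"z":0.099,"rx":-0.074,"ry":-0.002,"rz":0.004,"hand":0.1},{"x":0,"y":-0.063,"z":0.1,"rx":-0.075,"ry":0,"rz":0,"hand":0.1},{"x":0,"y":-0.057,"z":0.104,"rx":-0.074,"ry":0,"rz":0,"hand":0.1},{"x":0.001,"y":-0.051,"z":0.107,"rx":-0.074,"ry":0,"rz":0,"hand":0.1},{"x":0,"y":-0.044,"z":0.11,"rx":-0.074,"ry":0,"rz":0,"hand":0.1},{"x":0,"y":-0.037,"z":0.113,"rx":-0.074,"ry":0,"rz":0,"hand":0.1}]
```

Emit:
servo_tool(
  commands=[
    {"x":0,"y":-0.068,"z":0.097,"rx":-0.074,"ry":0,"rz":0,"hand":0.1},
    {"x":0,"y":-0.063,"z":0.1,"rx":-0.075,"ry":0,"rz":0,"hand":0.1},
    {"x":0,"y":-0.057,"z":0.104,"rx":-0.074,"ry":0,"rz":0,"hand":0.1},
    {"x":0,"y":-0.051,"z":0.107,"rx":-0.074,"ry":0,"rz":0,"hand":0.1},
    {"x":0,"y":-0.044,"z":0.11,"rx":-0.074,"ry":0,"rz":0,"hand":0.1},
    {"x":0,"y":0,"z":0,"rx":0,"ry":0,"rz":0,"hand":0.1},
  ],
)

```text
t: 38.85
ee_pos: [588.0, -47.5, 188.7]
ee_rot: [0.999, 0.025, -0.001, -0.047]
force: [-3.2, 17.9, 2.0]
gripper_width: 10.0
grip_force: 61.7
```

Run:
```python
from h import *
a=pa2();arc2(a,0,5,np.degrees(np.arcsin(R.from_quat(manip.get_state()["ee_rot"]).as_matrix()[1,2])),0,.1)
```

```text
t 38.85 pos [588.  -47.5 188.7] yaw of x 2.8 zt [-0.004  0.094 -0.996] q [ 0.34  0.59 -0.45  1.73  0.19  0.88 -1.69] F [-3.2 17.9  2. ] w 10.0 g 61.7
angle 10.406607127029444 r 197.72132543228145 xerr 0.33505308213580065
[{"x":-0.002,"y":-0.011,"z":0.035,"rx":-0.024,"ry":0,"rz":0.003,"hand":0.1},{"x":0,"y":-0.012,"z":0.034,"rx":-0.024,"ry":0,"rz":0,"hand":0.1},{"x":0,"y":-0.011,"z":0.034,"rx":-0.024,"ry":0,"rz":0,"hand":0.1},{"x":0,"y":-0.01,"z":0.034,"rx":-0.024,"ry":0,"rz":0,"hand":0.1},{"x":0,"y":-0.01,"z":0.035,"rx":-0.024,"ry":0,"rz":0,"hand":0.1}]
```

Emit:
servo_tool(
  commands=[
    {"x":0,"y":-0.018,"z":0.035,"rx":-0.024,"ry":0,"rz":0,"hand":0.1},
    {"x":0,"y":-0.012,"z":0.034,"rx":-0.024,"ry":0,"rz":0,"hand":0.1},
    {"x":0,"y":-0.011,"z":0.034,"rx":-0.024,"ry":0,"rz":0,"hand":0.1},
    {"x":0,"y":-0.01,"z":0.034,"rx":-0.024,"ry":0,"rz":0,"hand":0.1},
    {"x":0,"y":-0.01,"z":0.035,"rx":-0.024,"ry":0,"rz":0,"hand":0.1},
    {"x":0,"y":0,"z":0,"rx":0,"ry":0,"rz":0,"hand":0.1},
  ],
)

```text
t: 39.6
ee_pos: [588.0, -34.8, 155.9]
ee_rot: [1.0, 0.023, 0.001, -0.0]
force: [-1.8, 15.6, 0.9]
gripper_width: 9.6
grip_force: 63.9
```

Run:
```python
from h import *
a=pa2()
```

```text
t 39.6 pos [588.  -34.8 155.9] yaw of x 2.7 zt [ 0.002  0.    -1.   ] q [ 0.22  0.61 -0.38  1.77  0.3   0.82 -1.82] F [-1.8 15.6  0.9] w 9.6 g 63.9
angle 0.23647699553363796 r 197.43533058703065 xerr 0.9269684582342279
```

Emit:
servo_tool(
  commands=[
    {"x":0,"y":0,"z":0.01,"rx":0,"ry":0,"rz":0,"hand":0.1},
    {"x":0,"y":0,"z":0.005,"rx":0,"ry":0,"rz":0,"hand":0.1},
    {"x":0,"y":0,"z":0,"rx":0,"ry":0,"rz":0,"hand":0.1},
  ],
)

```text
t: 39.98
ee_pos: [588.7, -34.6, 154.8]
ee_rot: [1.0, 0.023, 0.002, -0.0]
force: [-9.2, 16.5, 31.2]
gripper_width: 9.4
grip_force: 67.9
```

Emit:
servo_tool(
  commands=[
    {"x":0,"y":0,"z":0,"rx":0,"ry":0,"rz":0,"hand":0.4},
    {"x":0,"y":0,"z":0,"rx":0,"ry":0,"rz":0,"hand":0.4},
    {"x":0,"y":0,"z":-0.25,"rx":0,"ry":0,"rz":0,"hand":0.5},
    {"x":0,"y":0,"z":-0.25,"rx":0,"ry":0,"rz":0,"hand":0.5},
    {"x":0,"y":0,"z":0,"rx":0,"ry":0,"rz":0,"hand":0.4},
  ],
)

```text
t: 40.6
ee_pos: [588.6, -37.1, 256.1]
ee_rot: [1.0, 0.022, 0.004, 0.002]
force: [0.3, -0.7, -0.4]
gripper_width: 34.0
grip_force: 0.0
```

Run:
```python
from h import *
st();c,im=shot("wrist")
m=cmask(im,"red");n,l,sta,cen=cv2.connectedComponentsWithStats(m)
for i in range(1,n):
    if sta[i,4]>300: print(sta[i],cen[i].round(1),onz(c,cen[i],140).round(1))
plan([((675.6,-37.7,250),Rd(92.7))],[9],.4)
```

```text
t 40.6 pos [588.6 -37.1 256.1] yaw of x 2.6 zt [ 0.007 -0.003 -1.   ] q [ 0.26  0.49 -0.42  1.69  0.23  1.01 -1.77] F [ 0.3 -0.7 -0.4] w 34.0 g 0.0
[ 300   86   65   34 1653] [332.1 100.5] [674.8 -38.  140. ]
[118 175  60  33 982] [143.5 190.4] [618.8  72.6 140. ]
[192 290  47  54 864] [212.  318.3] [535.9  34.3 140. ]
[ 304  335   54   53 2209] [330.3 365.4] [504.  -45.3 140. ]
[{"x":0.049,"y":0.002,"z":0.002,"rx":0.001,"ry":0,"rz":-0.223,"hand":0.4},{"x":0.048,"y":0.011,"z":0.002,"rx":0.001,"ry":0,"rz":-0.223,"hand":0.4},{"x":0.045,"y":0.019,"z":0.002,"rx":0.001,"ry":0,"rz":-0.223,"hand":0.4},{"x":0.041,"y":0.027,"z":0.002,"rx":0.001,"ry":0,"rz":-0.223,"hand":0.4},{"x":0.036,"y":0.033,"z":0.002,"rx":0.001,"ry":0,"rz":-0.223,"hand":0.4},{"x":0.029,"y":0.039,"z":0.002,"rx":0.001,"ry":0,"rz":-0.223,"hand":0.4},{"x":0.022,"y":0.044,"z":0.002,"rx":0.001,"ry":0,"rz":-0.223,"hand":0.4},{"x":0.014,"y":0.047,"z":0.002,"rx":0.001,"ry":0,"rz":-0.223,"hand":0.4},{"x":0.006,"y":0.049,"z":0.002,"rx":0.001,"ry":0,"rz":-0.223,"hand":0.4}]
```

Wings are where they were; the far one at (675,-38) lies across, unlocked.

Emit:
servo_tool(
  commands=[
    {"x":0.049,"y":0.002,"z":0.002,"rx":0.001,"ry":0,"rz":-0.223,"hand":0.5},
    {"x":0.048,"y":0.011,"z":0.002,"rx":0.001,"ry":0,"rz":-0.223,"hand":0.5},
    {"x":0.045,"y":0.019,"z":0.002,"rx":0.001,"ry":0,"rz":-0.223,"hand":0.5},
    {"x":0.041,"y":0.027,"z":0.002,"rx":0.001,"ry":0,"rz":-0.223,"hand":0.5},
    {"x":0.036,"y":0.033,"z":0.002,"rx":0.001,"ry":0,"rz":-0.223,"hand":0.5},
    {"x":0.029,"y":0.039,"z":0.002,"rx":0.001,"ry":0,"rz":-0.223,"hand":0.5},
    {"x":0.022,"y":0.044,"z":0.002,"rx":0.001,"ry":0,"rz":-0.223,"hand":0.5},
    {"x":0.014,"y":0.047,"z":0.002,"rx":0.001,"ry":0,"rz":-0.223,"hand":0.5},
    {"x":0.006,"y":0.049,"z":0.002,"rx":0.001,"ry":0,"rz":-0.223,"hand":0.5},
    {"x":0,"y":0,"z":0,"rx":0,"ry":0,"rz":0,"hand":0.5},
  ],
)

```text
t: 41.9
ee_pos: [675.0, -37.3, 247.2]
ee_rot: [0.689, 0.725, -0.001, -0.003]
force: [0.5, 0.7, 0.1]
gripper_width: 42.6
grip_force: 0.0
```

Run:
```python
from h import *
st();plan([((675.6,-37.7,147),Rd(92.7))],[4],.5)
```

```text
t 41.9 pos [675.  -37.3 247.2] yaw of x 92.9 zt [-0.005  0.003 -1.   ] q [ 0.41  0.71 -0.75  1.43  0.5   1.2  -0.35] F [0.5 0.7 0.1] w 42.6 g 0.0
[{"x":-0.001,"y":0.001,"z":0.125,"rx":-0.002,"ry":-0.001,"rz":0.001,"hand":0.5},{"x":-0.001,"y":0.001,"z":0.125,"rx":-0.002,"ry":-0.001,"rz":0.001,"hand":0.5},{"x":-0.001,"y":0.001,"z":0.125,"rx":-0.002,"ry":-0.001,"rz":0.001,"hand":0.5},{"x":-0.001,"y":0.001,"z":0.125,"rx":-0.002,"ry":-0.001,"rz":0.001,"hand":0.5}]
```

Emit:
servo_tool(
  commands=[
    {"x":-0.001,"y":0.001,"z":0.125,"rx":-0.002,"ry":-0.001,"rz":0.001,"hand":0.5},
    {"x":-0.001,"y":0.001,"z":0.125,"rx":-0.002,"ry":-0.001,"rz":0.001,"hand":0.5},
    {"x":-0.001,"y":0.001,"z":0.125,"rx":-0.002,"ry":-0.001,"rz":0.001,"hand":0.5},
    {"x":-0.001,"y":0.001,"z":0.125,"rx":-0.002,"ry":-0.001,"rz":0.001,"hand":0.5},
    {"x":0,"y":0,"z":0,"rx":0,"ry":0,"rz":0,"hand":0.1},
    {"x":0,"y":0,"z":0,"rx":0,"ry":0,"rz":0,"hand":0.1},
    {"x":0,"y":0,"z":0,"rx":0,"ry":0,"rz":0,"hand":0.1},
  ],
)

```text
t: 42.78
ee_pos: [675.6, -37.5, 149.5]
ee_rot: [0.69, 0.724, 0.001, 0.002]
force: [-3.6, 0.5, -0.7]
gripper_width: 11.3
grip_force: 59.4
```

Emit:
servo_tool(
  commands=[
    {"x":0,"y":0,"z":0,"rx":0,"ry":0,"rz":0.222,"hand":0.1},
    {"x":0,"y":0,"z":0,"rx":0,"ry":0,"rz":0.222,"hand":0.1},
    {"x":0,"y":0,"z":0,"rx":0,"ry":0,"rz":0.222,"hand":0.1},
    {"x":0,"y":0,"z":0,"rx":0,"ry":0,"rz":0.222,"hand":0.1},
    {"x":0,"y":0,"z":0,"rx":0,"ry":0,"rz":0.222,"hand":0.1},
    {"x":0,"y":0,"z":0,"rx":0,"ry":0,"rz":0.222,"hand":0.1},
    {"x":0,"y":0,"z":0,"rx":0,"ry":0,"rz":0.222,"hand":0.1},
    {"x":0,"y":0,"z":0,"rx":0,"ry":0,"rz":0.222,"hand":0.1},
    {"x":0,"y":0,"z":0,"rx":0,"ry":0,"rz":0.23,"hand":0.1},
    {"x":0,"y":0,"z":0,"rx":0,"ry":0,"rz":0,"hand":0.1},
  ],
)

```text
t: 44.02
ee_pos: [675.7, -37.6, 149.4]
ee_rot: [1.0, 0.022, 0.002, 0.001]
force: [-4.7, -2.4, 1.2]
gripper_width: 11.0
grip_force: 59.9
```

Emit:
servo_tool(
  commands=[
    {"x":0,"y":0,"z":0,"rx":0,"ry":0,"rz":0,"hand":0.5},
    {"x":0,"y":0,"z":0,"rx":0,"ry":0,"rz":0,"hand":0.5},
    {"x":0,"y":0,"z":-0.25,"rx":0,"ry":0,"rz":0,"hand":0.5},
    {"x":0,"y":0,"z":-0.25,"rx":0,"ry":0,"rz":0,"hand":0.5},
    {"x":0,"y":0,"z":0,"rx":0,"ry":0,"rz":0,"hand":0.5},
  ],
)

```text
t: 44.65
ee_pos: [677.3, -37.1, 253.3]
ee_rot: [1.0, 0.023, 0.005, 0.001]
force: [-0.2, 0.6, -1.2]
gripper_width: 42.7
grip_force: 0.0
```

Run:
```python
from h import *
st();plan([((499.5,-45.5,250),Rd(92.7))],[9],.5)
```

```text
t 44.65 pos [677.3 -37.1 253.3] yaw of x 2.6 zt [ 0.011 -0.001 -1.   ] q [ 0.19  0.63 -0.36  1.44  0.23  1.1  -1.74] F [-0.2  0.6 -1.2] w 42.7 g 0.0
[{"x":-0.099,"y":0,"z":0.001,"rx":0.001,"ry":-0.001,"rz":-0.222,"hand":0.5},{"x":-0.097,"y":-0.017,"z":0.001,"rx":0.001,"ry":-0.001,"rz":-0.222,"hand":0.5},{"x":-0.093,"y":-0.034,"z":0.001,"rx":0.001,"ry":-0.001,"rz":-0.222,"hand":0.5},{"x":-0.086,"y":-0.049,"z":0.001,"rx":0.001,"ry":-0.001,"rz":-0.222,"hand":0.5},{"x":-0.076,"y":-0.063,"z":0.001,"rx":0.001,"ry":-0.001,"rz":-0.222,"hand":0.5},{"x":-0.064,"y":-0.076,"z":0.001,"rx":0.001,"ry":-0.001,"rz":-0.222,"hand":0.5},{"x":-0.05,"y":-0.086,"z":0.001,"rx":0.001,"ry":-0.001,"rz":-0.222,"hand":0.5},{"x":-0.034,"y":-0.093,"z":0.001,"rx":0.001,"ry":-0.001,"rz":-0.222,"hand":0.5},{"x":-0.018,"y":-0.097,"z":0.002,"rx":0.001,"ry":-0.001,"rz":-0.222,"hand":0.5}]
```

Emit:
servo_tool(
  commands=[
    {"x":-0.099,"y":0,"z":0.001,"rx":0.001,"ry":-0.001,"rz":-0.222,"hand":0.5},
    {"x":-0.097,"y":-0.017,"z":0.001,"rx":0.001,"ry":-0.001,"rz":-0.222,"hand":0.5},
    {"x":-0.093,"y":-0.034,"z":0.001,"rx":0.001,"ry":-0.001,"rz":-0.222,"hand":0.5},
    {"x":-0.086,"y":-0.049,"z":0.001,"rx":0.001,"ry":-0.001,"rz":-0.222,"hand":0.5},
    {"x":-0.076,"y":-0.063,"z":0.001,"rx":0.001,"ry":-0.001,"rz":-0.222,"hand":0.5},
    {"x":-0.064,"y":-0.076,"z":0.001,"rx":0.001,"ry":-0.001,"rz":-0.222,"hand":0.5},
    {"x":-0.05,"y":-0.086,"z":0.001,"rx":0.001,"ry":-0.001,"rz":-0.222,"hand":0.5},
    {"x":-0.034,"y":-0.093,"z":0.001,"rx":0.001,"ry":-0.001,"rz":-0.222,"hand":0.5},
    {"x":-0.018,"y":-0.097,"z":0.002,"rx":0.001,"ry":-0.001,"rz":-0.222,"hand":0.5},
    {"x":0,"y":0,"z":0,"rx":0,"ry":0,"rz":0,"hand":0.5},
  ],
)

```text
t: 45.9
ee_pos: [496.8, -45.9, 246.7]
ee_rot: [0.691, 0.723, -0.003, -0.001]
force: [0.6, 0.5, -0.4]
gripper_width: 42.4
grip_force: 0.0
```

Run:
```python
from h import *
st();plan([((499.8,-45.3,147),Rd(92.7))],[4],.5)
```

```text
t 45.9 pos [496.8 -45.9 246.7] yaw of x 92.5 zt [-0.005 -0.002 -1.   ] q [ 0.58  0.43 -0.79  1.9   0.37  0.97 -0.34] F [ 0.6  0.5 -0.4] w 42.4 g 0.0
[{"x":0.001,"y":0.004,"z":0.125,"rx":-0.002,"ry":0,"rz":-0.001,"hand":0.5},{"x":0.001,"y":0.004,"z":0.125,"rx":-0.002,"ry":0,"rz":-0.001,"hand":0.5},{"x":0.001,"y":0.004,"z":0.125,"rx":-0.002,"ry":0,"rz":-0.001,"hand":0.5},{"x":0.001,"y":0.004,"z":0.125,"rx":-0.002,"ry":0,"rz":-0.001,"hand":0.5}]
```

Emit:
servo_tool(
  commands=[
    {"x":0.001,"y":0.004,"z":0.125,"rx":-0.002,"ry":0,"rz":-0.001,"hand":0.5},
    {"x":0.001,"y":0.004,"z":0.125,"rx":-0.002,"ry":0,"rz":-0.001,"hand":0.5},
    {"x":0.001,"y":0.004,"z":0.125,"rx":-0.002,"ry":0,"rz":-0.001,"hand":0.5},
    {"x":0.001,"y":0.004,"z":0.125,"rx":-0.002,"ry":0,"rz":-0.001,"hand":0.5},
    {"x":0,"y":0,"z":0,"rx":0,"ry":0,"rz":0,"hand":0.1},
    {"x":0,"y":0,"z":0,"rx":0,"ry":0,"rz":0,"hand":0.1},
    {"x":0,"y":0,"z":0,"rx":0,"ry":0,"rz":0,"hand":0.1},
  ],
)

```text
t: 46.78
ee_pos: [500.0, -44.5, 147.5]
ee_rot: [0.691, 0.723, -0.0, 0.001]
force: [-5.5, 2.7, -5.9]
gripper_width: 11.1
grip_force: 58.3
```

Emit:
servo_tool(
  commands=[
    {"x":0,"y":0,"z":0,"rx":0,"ry":0,"rz":0.222,"hand":0.1},
    {"x":0,"y":0,"z":0,"rx":0,"ry":0,"rz":0.222,"hand":0.1},
    {"x":0,"y":0,"z":0,"rx":0,"ry":0,"rz":0.222,"hand":0.1},
    {"x":0,"y":0,"z":0,"rx":0,"ry":0,"rz":0.222,"hand":0.1},
    {"x":0,"y":0,"z":0,"rx":0,"ry":0,"rz":0.222,"hand":0.1},
    {"x":0,"y":0,"z":0,"rx":0,"ry":0,"rz":0.222,"hand":0.1},
    {"x":0,"y":0,"z":0,"rx":0,"ry":0,"rz":0.222,"hand":0.1},
    {"x":0,"y":0,"z":0,"rx":0,"ry":0,"rz":0.222,"hand":0.1},
    {"x":0,"y":0,"z":0,"rx":0,"ry":0,"rz":0.23,"hand":0.1},
    {"x":0,"y":0,"z":0,"rx":0,"ry":0,"rz":0,"hand":0.1},
  ],
)

```text
t: 48.02
ee_pos: [500.5, -45.3, 147.8]
ee_rot: [1.0, 0.019, 0.001, 0.001]
force: [-2.1, -6.3, -3.8]
gripper_width: 10.9
grip_force: 58.8
```

Emit:
servo_tool(
  commands=[
    {"x":0,"y":0,"z":0,"rx":0,"ry":0,"rz":0,"hand":0.5},
    {"x":0,"y":0,"z":0,"rx":0,"ry":0,"rz":0,"hand":0.5},
    {"x":0,"y":0,"z":-0.25,"rx":0,"ry":0,"rz":0,"hand":0.5},
    {"x":0,"y":0,"z":-0.25,"rx":0,"ry":0,"rz":0,"hand":0.5},
    {"x":0.15,"y":0.15,"z":-0.25,"rx":0,"ry":0,"rz":0,"hand":1},
    {"x":0.15,"y":0.15,"z":-0.2,"rx":0,"ry":0,"rz":0,"hand":1},
    {"x":0,"y":0,"z":0,"rx":0,"ry":0,"rz":0,"hand":1},
    {"x":0,"y":0,"z":0,"rx":0,"ry":0,"rz":0,"hand":1},
  ],
)

```text
t: 49.02
ee_pos: [560.8, -100.1, 334.3]
ee_rot: [1.0, 0.021, 0.0, 0.0]
force: [0.4, 0.2, -0.5]
gripper_width: 85.3
grip_force: 0.0
```

Run:
```python
from h import *
st();c,im=shot("wrist")
m=cmask(im,"red")
for w in((675.6,-37.6,152),(499.8,-45.3,152)):
    u=proj(c,w)[0].astype(int);k=np.zeros_like(m);cv2.circle(k,tuple(int(v) for v in u),35,1,-1)
    P=np.argwhere(m&k)[:,::-1].astype(np.float32);(a,b,ang)=cv2.minAreaRect(P) if len(P)>20 else (0,0,0)
    vx,vy,_,_=cv2.fitLine(P,2,0,.01,.01).ravel();W=[onz(c,np.array(u)+t*np.array([vx,vy]),152)[:2] for t in(-20,20)];d=W[1]-W[0]
    print(u,len(P),b,"wing yaw",np.degrees(np.arctan2(d[1],d[0]))%180)
pts=place([589.8,-117.4,.044],[[-120,108,102],[120,108,102],[120,-108,102],[-120,-108,102]]);print(proj(c,pts).round().tolist())
g=cv2.cvtColor(im,cv2.COLOR_RGB2GRAY);q=proj(c,pts).astype(np.float32).reshape(-1,1,2).copy()
cv2.cornerSubPix(g,q,(8,8),(-1,-1),(3,40,.01));print(q.reshape(-1,2).round().tolist())
```

```text
t 49.02 pos [ 560.8 -100.1  334.3] yaw of x 2.4 zt [ 0.    -0.001 -1.   ] q [ 0.31  0.37 -0.32  1.64  0.13  1.15 -1.57] F [ 0.4  0.2 -0.5] w 85.3 g 0.0
[242  58] 1268 (56.63471603393555, 29.016799926757812) wing yaw 9.950747664039227
[255 290] 903 (48.0, 24.0) wing yaw 172.53340781379407
[[233.0, 302.0], [213.0, 28.0], [481.0, 28.0], [454.0, 301.0]]
[[233.0, 301.0], [213.0, 28.0], [479.0, 28.0], [448.0, 302.0]]
```

```bash
python3 -c "
from bench import manip
print(manip.job_done())"
```

```text
the job is handed in; nothing more can be done
None
```

Job handed in after about 49 s of robot time: the red and blue probes are clipped to their posts (there was no yellow probe), the panel is shut and both fasteners are turned back to locked. The panel and fasteners were last checked only by measurement, not in a picture.

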